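# Set out the snack counter

## Robot

A 6-joint arm with a two-finger parallel gripper is mounted at the origin on the work surface. World frame = base frame: x ahead of the robot, y to its left, z up, the work surface at z = 0. Lengths are in m, angles in rad, forces in N, time in s.
With the tool pointing down it reaches from about 0.3 to 0.85 m from the base axis. Payload 4.2 kg.
Tool frame: the origin (TCP) lies on the centre line of the jaws, within the pads' length; the fingertips stand 8 mm ahead of it and the grasp point (between the pads) lies 11 mm behind it; z points along the fingers, y is the line along which they close (so a half turn about z gives the same grasp; the last joint's range is limited). The gripper opens to 91 mm and grips with 3 to 60 N. Pads are 32 mm wide; open, the fingers measure 118 mm over their backs; the gripper's body (76 mm by 178 mm) begins 60 mm behind the grasp point.
Start: joints at [-1.223, 0.32, 1.565, -0, 1.257, -0.02], TCP at [0.207, -0.537, 0.222] pointing down, gripper open.
Joint ranges: [-3.11, 3.11], [-0.84, 2.01], [0.21, 2.61], [-1.34, 4.49], [0.05, 2.63], [-2.56, 2.56]. Speed limits (rad/s): [2.57, 2.57, 3.14, 3.14, 3.14, 3.14].

## Interface

Orientations are given as a 3x3 rotation matrix whose columns are the frame's x, y, z axes.
In Python, from station import ctrl gives the robot as it stands. The module is installed in compiled form; this text tells all that it offers.
- The arm moves only by the tool drive_tool, never from a script. Its argument "motion" is a list of rows, each an object with "dr": the turn, a rotation vector about the tool's x, y, z each as a share of 180 degrees, from -1 to 1, a list of three; "offset": the shift along the tool's x, y, z each as a share of 0.25 m, from -1 to 1, a list of three; "claw": the closure, from 0 (fully open) to 1 (shut). In form: [{"dr": [wx, wy, wz], "offset": [x, y, z], "claw": claw}, ...]. A call has 1 to 5 rows; each row shifts and turns the commanded pose from where the row before left it, along the tool's axes as they then stand; what a row does not reach is not made up. A row lasts 1/12 s, in which the tool goes at most 41.7 mm and 7.16 degrees, less where a joint would pass 70% of its speed; a pose out of reach is approached as far as the arm can. A call with a number of a shift or a turn outside -1 to 1 is refused whole. A call with a gripper value outside its range is refused whole. The fingers move at their own pace and stop on an object; "newtons" is the grip in N (left out, the last holds). Time passes only in rows, so rows that do not move let the fingers close. It gives the time, the measured TCP pose, the force, the opening and the grip force at its end, in the units of the state.
- ctrl.observe(): the state, without advancing time (a new reading comes with each control period).
- ctrl.camera(name): name is "scene" or "top" or "wrist"; returns a dict with "color" (400x640x3 uint8, red, green, blue), "range_z" (400x640 float32, m along the optical axis (not along the pixel's ray), 0 where there is no reading), "vfov" (degrees; the focal length in pixels is half the picture's height over the tangent of half this angle, whatever the lens; pixels are square), "cx", "cy" (the principal point, pixels), "rvec" (rotation vector, rad) and "tvec" (3), from world to camera coordinates, as OpenCV has them. Camera axes: x right, y down, z forward; pixel columns grow to the right and rows downward; lengths in m; the calibration is good to about 2 mm. The wrist camera is an equidistant fisheye: a pixel r from the principal point sees the ray r / f radians off the axis. A picture is of the moment at which its call begins.
- ctrl.close_job(): hands the job in; it is judged then, once.
Trained networks look in a picture, given as the dict that the camera call returned (one of the last four; its "shot" number tells which), for a name from the list of things; names that differ only in an ending like _2 or _b are one class to them, and where a whole thing is asked for, a point or a joint stands for the part that bears it (a point fixed in the world has none). Each returns a list of dicts, best first, with "conf" (0 to 1); they miss things now and then, are a little off and sometimes report something else, mostly with a low value. They report only what shows in the picture. A call takes as long as a camera call. They do not tell look-alikes from the thing itself.
- ctrl.find_in(picture, name): "location" ([x, y, z] in m, in the coordinates of the camera as it stood for that picture, good to about 4 mm: the middle of the surface that is visible of it).
- ctrl.outline_of(picture, name): "pixels" (400x640 bool, what is visible of it).
- ctrl.pinpoint(picture, name): "location" ([x, y, z] in m, in the coordinates of the camera as it stood for that picture, good to about 4 mm: a listed point, or the origin of a listed thing).
The state is a dict: "time_s": time; "q": joint angles; "joint_vel": joint speeds; "effort": joint torques, N m; "tcp_pos": TCP position; "tcp_rot": TCP orientation; "ft_force": force on the tool from outside, world axes, zero at the start; "ft_torque": the same for the moment, N m; "finger_gap": opening from 0.0 (shut) to 1.0 (fully open); "finger_force": force on a finger pad.
Only numpy, scipy, OpenCV 4.12 (cv2) and the standard library are available. Lean on these libraries where they do the work, as an engineer would, in place of code of your own. Each camera call takes 0.05 s, during which the arm holds its last target. There are 200 camera calls.

## Task

Get the snack counter ready for customers: fold both sweet tins shut and lay them flat, right way up, on the floor of the long white tray, and balance each snack box flat and centred on the crown of its own blue dome. When all that is done and standing by itself, push the counter bell's brass plunger fully down and let it come back up. Leave the stick cup, the jar and the blue biscuit box where they are.

Things in the scene. Friction and masses are not known exactly. Their poses are not given: they have to be found in the camera images.
- display: dark wooden board, 112 mm (its x) x 390 mm (its y) x 12 mm, fixed to the table, carrying three blue ceramic domes in a row along y at y = -135, 0 and +135 mm. Each dome is a smooth spherical cap, 110 mm across its foot, 40 mm high (radius of curvature 58 mm), its crown 52 mm above the table. Origin: centre of the board's underside.
- dome0 (a point): crown (topmost point) of the dome at y = -135 mm on the display board, 52 mm above the table; axes as the board's
- dome1 (a point): crown (topmost point) of the dome at y = 0 mm on the display board, 52 mm above the table; axes as the board's
- dome2 (a point): crown (topmost point) of the dome at y = 135 mm on the display board, 52 mm above the table; axes as the board's
- box_red: red cardboard snack box, 84 x 50 x 22 mm, about 80 g, lying flat on the table at the start. Origin: centre of its underside; y along its 84 mm side, x along its 50 mm side, z up through its 22 mm thickness. May be absent from a run.
- box_green: green cardboard snack box, 78 x 46 x 26 mm, about 80 g, lying flat on the table at the start. Origin: centre of its underside; y along its 78 mm side, x along its 46 mm side, z up through its 26 mm thickness. May be absent from a run.
- box_yellow: yellow cardboard snack box, 90 x 54 x 20 mm, about 80 g, lying flat on the table at the start. Origin: centre of its underside; y along its 90 mm side, x along its 54 mm side, z up through its 20 mm thickness. May be absent from a run.
- tin1: blue sweet tin, loose, about 200 g: a base 85 mm (y) x 50 mm (x) x 22 mm high, with a hinged lid of the same outline, 10 mm thick, so 32 mm high when shut. Origin: centre of the base's underside; z up. The hinge runs along y at x = +25 mm, z = 22 mm, the back long edge. Its full width can be gripped across x.
- tin1_lid (a joint): lid angle of the tin in rad: 0 shut flat on the base, 1.57 standing upright, up to 2.2 leaning back over the +x side. Stiff hinge: the lid stays where it is left and yields to about 0.5 N at its free edge; swing it over towards the tin's -x side and press it down to shut it.
- tin1_lid_edge (a point): middle of the free long edge of the blue tin's lid (front -x edge when shut), half-way through its thickness
- tin2: orange sweet tin, loose, about 200 g: a base 85 mm (y) x 50 mm (x) x 22 mm high, with a hinged lid of the same outline, 10 mm thick, so 32 mm high when shut. Origin: centre of the base's underside; z up. The hinge runs along y at x = +25 mm, z = 22 mm, the back long edge. Its full width can be gripped across x.
- tin2_lid (a joint): lid angle of the tin in rad: 0 shut flat on the base, 1.57 standing upright, up to 2.2 leaning back over the +x side. Stiff hinge: the lid stays where it is left and yields to about 0.5 N at its free edge; swing it over towards the tin's -x side and press it down to shut it.
- tin2_lid_edge (a point): middle of the free long edge of the orange tin's lid (front -x edge when shut), half-way through its thickness
- tray_floor (a point): centre of the inner floor of the long white open tray, fixed to the table: inside 64 mm (x) x 235 mm (y), room for the two tins end to end along y; walls 4 mm thick, rim 20 mm above the table, floor 5 mm above the table. Axes: the tray's, z up.
- bell: counter bell, fixed to the table: black foot 84 mm across, steel dome, brass plunger button on top. Origin: centre of its underside.
- bell_top (a point): centre of the flat top of the brass plunger button, 26 mm across, 64 mm above the table when up
- bell_plunger (a joint): travel of the plunger in m: 0 up, 0.010 fully down; sprung, 2 N to start and 6 N fully down; comes back up by itself
- stick_cup: aluminium cup of wooden sticks, 72 mm across, 130 mm high, a bystander; origin: centre of its underside
- jar: amber glass jar, 64 mm across, 90 mm high, a bystander; origin: centre of its underside
- biscuits: blue biscuit box with a white band, 70 x 150 x 50 mm, a bystander; origin: centre of its underside
Not all that is in view belongs to the job. Several things look just like the box_yellow: the one meant starts farthest to the robot's right.

How it is judged:
By the outcome, as a careful person would: the job done as asked, in the order asked, and still so for the second after the job is handed in, with the robot touching nothing.
Of box_red, box_green, box_yellow only 2 to 3 are there at a start; the rules pass over those that are not, and their reading is None.
At some moment in a run one of tin1, tin2, box_red, box_green, box_yellow may be knocked a few centimetres aside while the robot is not near it.
It also fails if it takes over 208 s, if anything falls off the work surface, if the arm or the gripper's body presses on something with over 40 N, if the wrist force passes 120 N, or if a joint passes its speed limit or range.

## Working session

There is one attempt and no reset: what is moved stays moved. The work goes in short steps, Python scripts to look and compute and a tool call to move; the robot and the scene stay as the last step left them, time stands still between calls to the robot, and variables do not carry over. Pictures are saved under pics/ and viewed, at most 14 in all, crops included, and the job is handed in when it is done.

Besides the shell and the picture viewer there is one more tool, called after ">>>" as name(argument=value, ...), one argument or row to a line, values as JSON. drive_tool: Moves the arm, as the interface text tells. Shift numbers are shares of 0.25 m and turn numbers shares of 180 degrees, none past 1 either way. Its arguments: {"type":"object","properties":{"motion":{"type":"array","items":{"type":"object","properties":{"dr":{"type":"array","items":{"type":"number","minimum":-1,"maximum":1}},"offset":{"type":"array","items":{"type":"number","minimum":-1,"maximum":1}},"claw":{"type":"number"}}}},"newtons":{"type":"number"}},"required":["motion"]}

```bash
mkdir -p pics
cat > h.py <<'E'
import numpy as np, cv2
from station import ctrl
def w(p,c):
    R,_=cv2.Rodrigues(np.array(p["rvec"],float)); return R.T@(np.array(c)-np.array(p["tvec"]).ravel())
def cloud(p):
    "pinhole cameras: world xyz per pixel"
    R,_=cv2.Rodrigues(np.array(p["rvec"],float)); f=200/np.tan(np.radians(p["vfov"])/2)
    v,u=np.mgrid[:400,:640]; z=p["range_z"]
    c=np.stack([(u-p["cx"])/f*z,(v-p["cy"])/f*z,z],-1)-np.array(p["tvec"]).ravel()
    return c@R
def save(p,n): cv2.imwrite(f"pics/{n}.png",p["color"][:,:,::-1])
E
python3 - <<'E'
from h import *
for cam in("top","scene"):
    p=ctrl.camera(cam); save(p,cam)
    np.save(cam+"_c.npy",cloud(p)); 
    print(cam)
    for n in "dome0 dome1 dome2 display tray_floor bell_top box_red box_green box_yellow tin1 tin1_lid_edge tin2 tin2_lid_edge stick_cup jar biscuits".split():
        print(n,[(round(d["conf"],2),np.round(w(p,d["location"]),3).tolist()) for d in ctrl.pinpoint(p,n)[:4]])
print(ctrl.observe())
E
```

```text
top
dome0 [(0.96, [0.621, 0.025, 0.055]), (0.78, [0.595, 0.29, 0.054]), (0.74, [0.609, 0.158, 0.053]), (0.61, [0.618, -0.228, 0.002])]
dome1 [(0.96, [0.621, 0.025, 0.055]), (0.78, [0.595, 0.29, 0.054]), (0.74, [0.609, 0.158, 0.053]), (0.61, [0.618, -0.228, 0.002])]
dome2 [(0.96, [0.621, 0.025, 0.055]), (0.78, [0.595, 0.29, 0.054]), (0.74, [0.609, 0.158, 0.053]), (0.61, [0.618, -0.228, 0.002])]
display [(0.94, [0.606, 0.156, -0.004]), (0.58, [0.49, -0.322, 0.069])]
tray_floor [(0.92, [0.617, -0.227, 0.001]), (0.66, [0.784, -0.201, -0.001])]
bell_top [(0.38, [0.438, 0.379, 0.063]), (0.21, [0.491, -0.325, 0.07])]
box_red [(0.67, [0.433, -0.041, 0.0])]
box_green [(0.57, [0.43, 0.205, 0.003])]
box_yellow [(0.97, [0.672, 0.477, 0.0]), (0.94, [0.276, 0.337, -0.001]), (0.85, [0.283, 0.191, -0.004]), (0.71, [0.42, 0.094, -0.004])]
tin1 [(0.68, [0.416, -0.194, -0.003]), (0.65, [0.454, -0.334, -0.002])]
tin1_lid_edge [(0.48, [0.49, -0.322, 0.07]), (0.37, [0.619, 0.023, 0.053])]
tin2 [(0.68, [0.416, -0.194, -0.003]), (0.65, [0.454, -0.334, -0.002])]
tin2_lid_edge [(0.65, [0.437, 0.378, -0.002]),
[... 1377 characters left out ...]
    1.25737287e+00, -1.99750195e-02]), 'joint_vel': array([ 0.00130015, -0.00169686, -0.00066038, -0.00055308,  0.00112339,
        0.00038834]), 'effort': array([-1.31839683e-04, -4.12346220e+01, -2.32228768e+01,  7.28428178e-02,
        3.76624404e-02, -1.43339054e-05]), 'tcp_pos': array([ 0.20677411, -0.53657131,  0.22197559]), 'tcp_rot': array([[ 9.33126402e-01,  3.59548486e-01,  5.82719799e-05],
       [ 3.59548491e-01, -9.33126396e-01, -1.12066746e-04],
       [ 1.40816937e-05,  1.25524042e-04, -9.99999992e-01]]), 'ft_force': array([ 0.5795609 ,  0.17934262, -0.1385019 ]), 'ft_torque': array([ 0.01845131, -0.0068174 , -0.01862472]), 'finger_force': 0.0, 'finger_gap': 1.003294660938273}
```

View picture.

View pics/top.png

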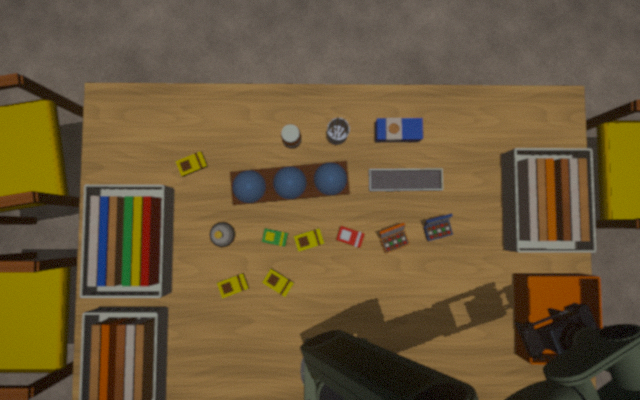

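View pics/scene.png

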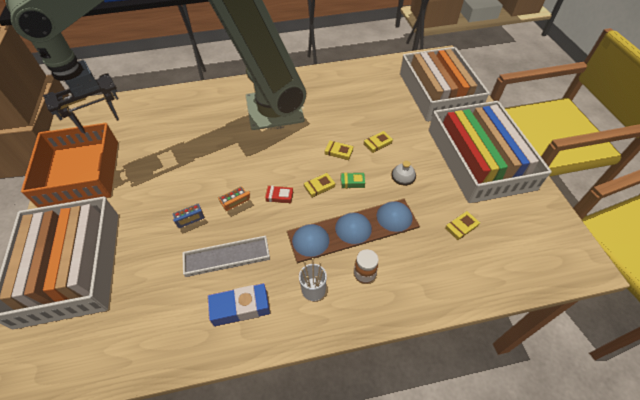

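```bash
cat >> h.py <<'E'
import json
from scipy.optimize import least_squares
def wcloud(p):
    "fisheye wrist camera"
    R,_=cv2.Rodrigues(np.array(p["rvec"],float)); f=200/np.tan(np.radians(p["vfov"])/2)
    v,u=np.mgrid[:400,:640]; dx,dy=u-p["cx"],v-p["cy"]; r=np.hypot(dx,dy)+1e-9; t=np.minimum(r/f,1.4); z=p["range_z"]
    k=z*np.tan(t)/r
    C=np.stack([dx*k,dy*k,z],-1)-np.array(p["tvec"]).ravel(); C=C@R; C[z<=0]=9
    return C
def rect(C,xy,rad,zlo,zhi):
    "centre, yaw of long side (deg, 0..180), (long,short), n, of points in a height band"
    m=(np.hypot(C[...,0]-xy[0],C[...,1]-xy[1])<rad)&(C[...,2]>zlo)&(C[...,2]<zhi)
    P=C[m]; q=P[:,:2].astype(np.float32)
    if len(q)<5: return None
    (cx,cy),(a,b),an=cv2.minAreaRect(q*1000)
    if a<b: a,b,an=b,a,an+90
    return round(cx/1000,4),round(cy/1000,4),round(an%180,1),(round(a),round(b)),len(q),round(float(np.median(P[:,2])),4)
def plan(*wps):
    "wps: (x,y,z,yaw_deg[,maxstep m]) -> rows printed in calls of 5"
    s=ctrl.observe(); p=s["tcp_pos"].copy(); R=s["tcp_rot"]; yaw=np.degrees(np.arctan2(R[1,0],R[0,0])); rows=[]
    for wp in wps:
        t=np.array(wp[:3]); dy=(wp[3]-yaw+180)%360-180; st=wp[4] if len(wp)>4 else .0405
        n=max(1,int(np.ceil(max(np.linalg.norm(t-p)/st,abs(dy)/7.0)))); d=(t-p)/n
        for i in range(n):
            c,sn=np.cos(np.radians(yaw)),np.sin(np.radians(yaw))
            M=np.array([[c,sn,0],[sn,-c,0],[0,0,-1]])
            rows.append((np.round(M.T@d/.25,3).tolist(),round(-dy/n/180,4))); yaw+=dy/n
        p=t
    g=[]
    for r in rows:
        if g and g[-1][0]==r: g[-1][1]+=1
        else: g.append([r,1])
    print("ROWS",len(rows)); [print("  %dx off %s dz %s"%(n,r[0],r[1])) for r,n in g]
def st():
    s=ctrl.observe(); R=s["tcp_rot"]
    print("t",round(s["time_s"],2),"tcp",np.round(s["tcp_pos"],4),"yaw",round(np.degrees(np.arctan2(R[1,0],R[0,0])),2),"tilt",np.round(R[:2,2],4),"F",np.round(s["ft_force"],1),"gap",round(s["finger_gap"]*91,1),"ff",round(s["finger_force"],1))
E
python3 - <<'E'
from h import *
for cam in("top","scene"):
    C=np.load(cam+"_c.npy"); print(cam)
    for n,x,y,h in [("red",.433,-.041,.022),("green",.43,.205,.026),("yel",.42,.094,.02)]:
        print(n,rect(C,(x,y),.055,h-.007,h+.008))
    print("tray",rect(C,(.62,-.229),.15,.012,.03)); print("board",rect(C,(.608,.156),.22,.007,.016))
    for x,y in [(.621,.025),(.611,.156),(.596,.29)]:
        m=(np.hypot(C[...,0]-x,C[...,1]-y)<.045)&(C[...,2]>.02)&(C[...,2]<.07); P=C[m]
        r=least_squares(lambda q:np.linalg.norm(P-q,axis=1)-.058,[x,y,-.006],loss="soft_l1",f_scale=.002); print("dome",np.round(r.x,4),len(P))
    for n,x,y in [("blue",.454,-.334),("or",.418,-.192)]:
        print(n,"base",rect(C,(x,y),.05,.008,.028),"lid",rect(C,(x+.04,y+.012),.055,.045,.09))
plan((.42,-.30,.23,100))
E
```

```text
top
red (0.431, -0.0444, 71.8, (84, 49), 395, 0.0208)
green (0.4283, 0.2017, 78.8, (77, 46), 336, 0.025)
yel (0.4205, 0.0909, 107.7, (90, 54), 457, 0.0193)
tray (0.6665, -0.2282, 90.4, (244, 166), 319, 0.0176)
board (0.6003, 0.1405, 135.0, (425, 360), 1473, 0.0116)
dome [ 0.6224  0.021  -0.007 ] 588
dome [ 0.6087  0.1551 -0.0068] 587
dome [ 0.5956  0.2893 -0.0064] 598
blue base (0.4527, -0.333, 105.4, (86, 52), 401, 0.0212) lid (0.4883, -0.3228, 105.3, (85, 15), 121, 0.0668)
or base (0.4165, -0.1895, 111.0, (86, 52), 414, 0.0218) lid (0.455, -0.1747, 111.6, (85, 18), 136, 0.0637)
scene
red (0.4327, -0.0462, 74.9, (85, 56), 358, 0.0239)
green (0.4307, 0.1999, 78.3, (77, 51), 294, 0.0278)
yel (0.4227, 0.0891, 106.5, (91, 57), 393, 0.0222)
tray (0.6218, -0.2306, 90.8, (243, 77), 587, 0.0196)
board (0.6173, 0.1549, 87.2, (406, 402), 1518, 0.0134)
dome [ 0.6229  0.0189 -0.004 ] 596
dome [ 0.6093  0.1531 -0.0039] 600
dome [ 0.5958  0.288  -0.0039] 553
blue base (0.4578, -0.334, 106.3, (85, 63), 161, 0.0244) lid (0.4927, -0.3246, 104.7, (84, 12), 199, 0.0664)
or base (0.4213, -0.1906, 110.6, (84, 62), 203, 0.0246) lid (0.4607, -0.1755, 108.6, (85, 14), 152, 0.0663)
ROWS 12
  1x off [0.095, -0.048, -0.003] dz -0.0365
  1x off [0.1, -0.037, -0.003] dz -0.0365
  1x off [0.103, -0.025, -0.003] dz -0.0365
  1x off [0.105, -0.013, -0.003] dz -0.0365
  1x off [0.106, -0.001, -0.003] dz -0.0365
  1x off [0.106, 0.011, -0.003] dz -0.0365
  1x off [0.104, 0.023, -0.003] dz -0.0365
  1x off [0.1, 0.035, -0.003] dz -0.0365
  1x off [0.096, 0.046, -0.003] dz -0.0365
  1x off [0.09, 0.057, -0.003] dz -0.0365
  1x off [0.083, 0.067, -0.003] dz -0.0365
  1x off [0.074, 0.076, -0.003] dz -0.0365
```

Run:
```python
from h import *
c=np.array([.4527,-.333]);a=np.radians(15.3);u=np.array([np.cos(a),np.sin(a)])
L=lambda x,z,s=.0405:(*(c+x*u),z,105.3,s)
plan(L(.085,.15),L(.085,.070),L(.0485,.070,.013),L(.0275,.07,.013),L(.0085,.059,.012),L(-.0015,.042,.012),L(-.0015,.038,.004))
```

```text
ROWS 26
  1x off [0.119, -0.029, 0.022] dz -0.036
  1x off [0.122, -0.015, 0.022] dz -0.036
  1x off [0.123, -0.001, 0.022] dz -0.036
  1x off [0.122, 0.013, 0.022] dz -0.036
  1x off [0.12, 0.026, 0.022] dz -0.036
  1x off [0.116, 0.04, 0.022] dz -0.036
  1x off [0.111, 0.053, 0.022] dz -0.036
  1x off [0.104, 0.065, 0.022] dz -0.036
  1x off [0.096, 0.076, 0.022] dz -0.036
  1x off [0.087, 0.086, 0.022] dz -0.036
  1x off [0.077, 0.096, 0.022] dz -0.036
  1x off [0.065, 0.104, 0.022] dz -0.036
  1x off [0.053, 0.11, 0.022] dz -0.036
  2x off [0.0, 0.0, 0.16] dz -0.0
  3x off [-0.0, -0.049, 0.0] dz -0.0
  2x off [0.0, -0.042, 0.0] dz -0.0
  2x off [-0.0, -0.038, 0.022] dz -0.0
  2x off [-0.0, -0.02, 0.034] dz -0.0
  2x off [0.0, 0.0, 0.008] dz -0.0
```

>>> drive_tool(
  motion=[
    {"dr": [0,0,-0.036],"offset": [0.119,-0.029,0.022],"claw": 1},
    {"dr": [0,0,-0.036],"offset": [0.122,-0.015,0.022],"claw": 1},
    {"dr": [0,0,-0.036],"offset": [0.123,-0.001,0.022],"claw": 1},
    {"dr": [0,0,-0.036],"offset": [0.122,0.013,0.022],"claw": 1},
    {"dr": [0,0,-0.036],"offset": [0.12,0.026,0.022],"claw": 1},
  ],
  newtons=20,
)

```text
time_s: 2.12
tcp_pos: [0.3341, -0.4486, 0.1944]
tcp_rot: [[0.591, 0.807, 0.0], [0.807, -0.591, -0.0], [-0.0, 0.0, -1.0]]
ft_force: [0.7, -0.9, 0.1]
finger_gap: 0.668
finger_force: 0.0
```

>>> drive_tool(
  motion=[
    {"dr": [0,0,-0.036],"offset": [0.116,0.04,0.022],"claw": 1},
    {"dr": [0,0,-0.036],"offset": [0.111,0.053,0.022],"claw": 1},
    {"dr": [0,0,-0.036],"offset": [0.104,0.065,0.022],"claw": 1},
    {"dr": [0,0,-0.036],"offset": [0.096,0.076,0.022],"claw": 1},
    {"dr": [0,0,-0.036],"offset": [0.087,0.086,0.022],"claw": 1},
  ],
)

```text
time_s: 2.53
tcp_pos: [0.4606, -0.3616, 0.1668]
tcp_rot: [[0.066, 0.998, 0.0], [0.998, -0.066, -0.0], [-0.0, 0.0, -1.0]]
ft_force: [-0.4, -1.2, -0.6]
finger_gap: 0.299
finger_force: 0.0
```

>>> drive_tool(
  motion=[
    {"dr": [0,0,-0.036],"offset": [0.077,0.096,0.022],"claw": 1},
    {"dr": [0,0,-0.036],"offset": [0.065,0.104,0.022],"claw": 1},
    {"dr": [0,0,-0.036],"offset": [0.053,0.11,0.022],"claw": 1},
    {"dr": [0,0,0],"offset": [0,0,0],"claw": 1},
  ],
)

```text
time_s: 2.87
tcp_pos: [0.5388, -0.3071, 0.1491]
tcp_rot: [[-0.271, 0.963, 0.001], [0.963, 0.271, 0.002], [0.002, 0.002, -1.0]]
ft_force: [-0.1, 0.1, -1.2]
finger_gap: 0.016
finger_force: 0.0
```

Run:
```python
from h import *
st()
p=ctrl.camera("wrist");save(p,"w1");C=wcloud(p)
print(rect(C,(.4527,-.333),.05,.008,.028),rect(C,(.488,-.323),.055,.05,.075),rect(C,(.4165,-.1895),.05,.008,.028))
c=np.array([.4527,-.333]);a=np.radians(15.3);u=np.array([np.cos(a),np.sin(a)])
L=lambda x,z,s=.0405:(*(c+x*u),z,105.3,s)
plan(L(.085,.070),L(.0485,.070,.013),L(.0275,.07,.013),L(.0085,.059,.012),L(-.0015,.042,.012),L(-.0015,.038,.004))
```

```text
t 2.87 tcp [ 0.5388 -0.3071  0.1491] yaw 105.72 tilt [0.0011 0.002 ] F [-0.1  0.1 -1.2] gap 1.5 ff 0.0
(0.4549, -0.3345, 105.8, (85, 52), 3757, 0.024) (0.4891, -0.3143, 105.7, (64, 15), 962, 0.0705) (0.4187, -0.1917, 111.0, (85, 52), 4073, 0.0239)
ROWS 13
  2x off [-0.003, -0.005, 0.159] dz 0.0006
  3x off [-0.0, -0.049, 0.0] dz -0.0
  2x off [0.0, -0.042, 0.0] dz -0.0
  2x off [-0.0, -0.038, 0.022] dz -0.0
  2x off [-0.0, -0.02, 0.034] dz -0.0
  2x off [0.0, 0.0, 0.008] dz -0.0
```

View pics/w1.png

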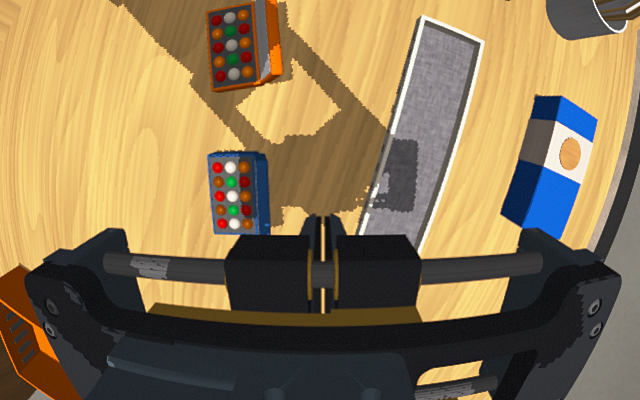

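>>> drive_tool(
  motion=[
    {"dr": [0,0,0],"offset": [-0.003,-0.005,0.159],"claw": 1},
    {"dr": [0,0,0],"offset": [-0.003,-0.005,0.159],"claw": 1},
    {"dr": [0,0,0],"offset": [0,-0.049,0],"claw": 1},
    {"dr": [0,0,0],"offset": [0,-0.049,0],"claw": 1},
    {"dr": [0,0,0],"offset": [0,-0.049,0],"claw": 1},
  ],
)

```text
time_s: 3.33
tcp_pos: [0.4968, -0.3235, 0.0726]
tcp_rot: [[-0.263, 0.965, 0.002], [0.965, 0.263, -0.001], [-0.002, 0.001, -1.0]]
ft_force: [-0.1, 0.4, 1.0]
finger_gap: 0.004
finger_force: 0.2
```

>>> drive_tool(
  motion=[
    {"dr": [0,0,0],"offset": [0,-0.042,0],"claw": 1},
    {"dr": [0,0,0],"offset": [0,-0.042,0],"claw": 1},
    {"dr": [0,0,0],"offset": [0,-0.038,0.022],"claw": 1},
    {"dr": [0,0,0],"offset": [0,-0.038,0.022],"claw": 1},
  ],
)

```text
time_s: 3.67
tcp_pos: [0.4587, -0.3339, 0.0613]
tcp_rot: [[-0.264, 0.965, 0.003], [0.965, 0.264, -0.002], [-0.003, 0.002, -1.0]]
ft_force: [0.7, 0.1, -0.2]
finger_gap: 0.003
finger_force: 0.2
```

>>> drive_tool(
  motion=[
    {"dr": [0,0,0],"offset": [0,-0.02,0.034],"claw": 1},
    {"dr": [0,0,0],"offset": [0,-0.02,0.034],"claw": 1},
    {"dr": [0,0,0],"offset": [0,0,0.008],"claw": 1},
    {"dr": [0,0,0],"offset": [0,0,0.008],"claw": 1},
  ],
)

```text
time_s: 4.0
tcp_pos: [0.4475, -0.3355, 0.0397]
tcp_rot: [[-0.265, 0.964, -0.004], [0.964, 0.265, 0.001], [0.002, -0.004, -1.0]]
ft_force: [-11.4, 1.4, 28.2]
finger_gap: 0.007
finger_force: 14.5
```

Run:
```python
from h import *
st()
p=ctrl.camera("top");C=cloud(p)
print(rect(C,(.4547,-.334),.06,.008,.05))
p=ctrl.camera("scene");save(p,"s2");C=cloud(p)
print(rect(C,(.4547,-.334),.06,.03,.04))
```

```text
t 4.0 tcp [ 0.4475 -0.3355  0.0397] yaw 105.37 tilt [-0.0044  0.0007] F [-11.4   1.4  28.2] gap 0.6 ff 14.5
(0.4521, -0.3335, 105.3, (87, 50), 202, 0.0294)
(0.4656, -0.326, 128.1, (96, 44), 128, 0.0338)
```

>>> drive_tool(
  motion=[
    {"dr": [0,0,0],"offset": [0,0,-0.15],"claw": 0},
    {"dr": [0,0,0],"offset": [0,0,-0.15],"claw": 0},
    {"dr": [0,0,0],"offset": [0,0,0],"claw": 0},
  ],
)

```text
time_s: 4.35
tcp_pos: [0.4531, -0.338, 0.1199]
tcp_rot: [[-0.264, 0.964, 0.01], [0.964, 0.264, -0.007], [-0.01, 0.007, -1.0]]
ft_force: [0.5, -0.1, 1.0]
finger_gap: 0.19
finger_force: 0.0
```

Run:
```python
from h import *
st()
p=ctrl.camera("wrist");save(p,"w2");C=wcloud(p)
r=rect(C,(.4537,-.334),.06,.026,.042);print(r)
print("tray rim",rect(C,(.62,-.229),.15,.017,.028),"orange",rect(C,(.4185,-.190),.05,.015,.028))
plan((r[0]-.001,r[1]+.0005,.06,r[2]),(r[0]-.001,r[1]+.0005,.0255,r[2],.018))
```

```text
t 4.35 tcp [ 0.4531 -0.338   0.1199] yaw 105.33 tilt [ 0.0098 -0.0075] F [ 0.5 -0.1  1. ] gap 17.3 ff 0.0
(0.4544, -0.3348, 105.5, (85, 51), 4827, 0.0333)
tray rim (0.6693, -0.229, 91.0, (245, 169), 3701, 0.021) orange (0.4218, -0.1988, 111.0, (69, 53), 4417, 0.024)
ROWS 4
  2x off [0.004, 0.004, 0.114] dz -0.0005
  2x off [0.0, 0.0, 0.069] dz -0.0
```

View pics/w2.png

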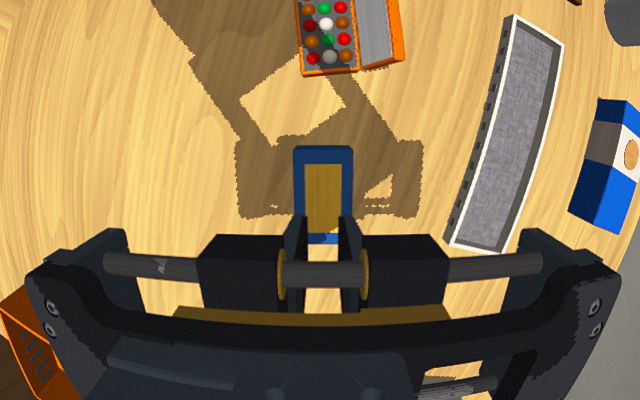

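>>> drive_tool(
  motion=[
    {"claw": 0,"dr": [0,0,0],"offset": [0,0,0]},
    {"claw": 0,"dr": [0,0,0],"offset": [0,0,0]},
    {"claw": 0,"dr": [0,0,0],"offset": [0,0,0]},
    {"claw": 0,"dr": [0,0,0],"offset": [0,0,0]},
    {"claw": 0,"dr": [0,0,0],"offset": [0.004,0.004,0.114]},
  ],
)

```text
time_s: 4.82
tcp_pos: [0.453, -0.3365, 0.0887]
tcp_rot: [[-0.264, 0.964, 0.007], [0.964, 0.264, -0.006], [-0.008, 0.006, -1.0]]
ft_force: [1.5, 0.1, 0.2]
finger_gap: 0.603
finger_force: 0.0
```

>>> drive_tool(
  motion=[
    {"claw": 0,"dr": [0,0,0],"offset": [0.004,0.004,0.114]},
    {"claw": 0,"dr": [0,0,0],"offset": [0,0,0.069]},
    {"claw": 0,"dr": [0,0,0],"offset": [0,0,0.069]},
    {"claw": 0,"dr": [0,0,0],"offset": [0,0,0]},
  ],
)

```text
time_s: 5.15
tcp_pos: [0.4484, -0.3311, 0.0184]
tcp_rot: [[-0.264, 0.964, -0.007], [0.964, 0.264, 0.005], [0.007, -0.005, -1.0]]
ft_force: [-0.2, 1.1, -0.0]
finger_gap: 0.893
finger_force: 0.0
```

>>> drive_tool(
  motion=[
    {"claw": 1,"dr": [0,0,0],"offset": [0,0,0]},
    {"claw": 1,"dr": [0,0,0],"offset": [0,0,0]},
    {"claw": 1,"dr": [0,0,0],"offset": [0,0,0]},
    {"claw": 1,"dr": [0,0,0],"offset": [0,0,0]},
    {"claw": 1,"dr": [0,0,0],"offset": [0,0,0]},
  ],
  newtons=25,
)

```text
time_s: 5.57
tcp_pos: [0.4513, -0.3334, 0.0234]
tcp_rot: [[-0.264, 0.964, 0.002], [0.964, 0.264, -0.001], [-0.002, 0.001, -1.0]]
ft_force: [0.2, 0.3, 0.6]
finger_gap: 0.591
finger_force: 0.0
```

Run:
```python
from h import *
st()
p=ctrl.camera("wrist");C=wcloud(p)
print("lid",rect(C,(.454,-.334),.055,.026,.042))
p=ctrl.camera("top");C=cloud(p);print("tray",rect(C,(.62,-.229),.125,.012,.03),"floor",rect(C,(.62,-.229),.13,.003,.009))
p=ctrl.camera("scene");C=cloud(p);print("tray",rect(C,(.62,-.229),.125,.017,.03),"floor",rect(C,(.62,-.229),.13,.005,.012))
```

```text
t 5.57 tcp [ 0.4513 -0.3334  0.0234] yaw 105.31 tilt [ 0.0015 -0.0012] F [0.2 0.3 0.6] gap 53.8 ff 0.0
lid (0.4524, -0.3341, 104.4, (83, 74), 10473, 0.0333)
tray (0.6192, -0.2285, 91.0, (244, 72), 262, 0.0184) floor (0.6213, -0.2243, 70.7, (250, 249), 1024, 0.005)
tray (0.6211, -0.2303, 90.9, (242, 77), 409, 0.0207) floor (0.6114, -0.2249, 86.8, (249, 233), 1527, 0.0076)
```

>>> drive_tool(
  motion=[
    {"claw": 0.35,"dr": [0,0,0],"offset": [0,0,-0.012]},
    {"claw": 1,"dr": [0,0,0],"offset": [0,0,0]},
    {"claw": 1,"dr": [0,0,0],"offset": [0,0,0]},
    {"claw": 1,"dr": [0,0,0],"offset": [0,0,0]},
    {"claw": 1,"dr": [0,0,0],"offset": [0,0,0]},
  ],
)

```text
time_s: 6.13
tcp_pos: [0.451, -0.3332, 0.0259]
tcp_rot: [[-0.264, 0.965, 0.001], [0.965, 0.264, -0.0], [-0.001, 0.0, -1.0]]
ft_force: [0.1, -0.4, 3.9]
finger_gap: 0.551
finger_force: 25.0
```

Run:
```python
from h import *
st()
s=ctrl.observe()["tcp_pos"]; z0=s[2]
c=np.array([.6205,-.2294]);a=np.radians(90.95);d=np.array([np.cos(a),np.sin(a)])
# tin centre relative to TCP along tool x (~105deg)
off=(np.array([.4537,-.334])-s[:2]); t=np.radians(105.3); ox=off@[np.cos(t),np.sin(t)]; print("along-x offset",ox)
g=c-d*.055-d*ox
plan((s[0],s[1],.08,105.3),(*g,.08,90.95,.035),(*g,z0+.012,90.95,.02),(*g,z0+.0055,90.95,.005))
```

```text
t 6.13 tcp [ 0.451  -0.3332  0.0259] yaw 105.31 tilt [ 0.0005 -0.0004] F [ 0.1 -0.4  3.9] gap 50.1 ff 25.0
along-x offset -0.0015188055582281068
ROWS 13
  2x off [0.0, 0.0, -0.108] dz 0.0
  1x off [0.002, 0.118, 0.0] dz 0.0133
  1x off [0.007, 0.118, 0.0] dz 0.0133
  1x off [0.012, 0.118, 0.0] dz 0.0133
  1x off [0.017, 0.117, 0.0] dz 0.0133
  1x off [0.022, 0.116, 0.0] dz 0.0133
  1x off [0.027, 0.115, 0.0] dz 0.0133
  3x off [0.0, 0.0, 0.056] dz -0.0
  2x off [0.0, 0.0, 0.013] dz -0.0
```

>>> drive_tool(
  motion=[
    {"claw": 1,"dr": [0,0,0],"offset": [0,0,-0.108]},
    {"claw": 1,"dr": [0,0,0],"offset": [0,0,-0.108]},
    {"claw": 1,"dr": [0,0,0.0133],"offset": [0.002,0.118,0]},
    {"claw": 1,"dr": [0,0,0.0133],"offset": [0.007,0.118,0]},
    {"claw": 1,"dr": [0,0,0.0133],"offset": [0.012,0.118,0]},
  ],
)

```text
time_s: 6.55
tcp_pos: [0.5362, -0.3078, 0.0792]
tcp_rot: [[-0.138, 0.99, -0.001], [0.99, 0.138, 0.0], [0.0, -0.001, -1.0]]
ft_force: [0.3, 0.5, -2.2]
finger_gap: 0.55
finger_force: 25.0
```

>>> drive_tool(
  motion=[
    {"claw": 1,"dr": [0,0,0.0133],"offset": [0.017,0.117,0]},
    {"claw": 1,"dr": [0,0,0.0133],"offset": [0.022,0.116,0]},
    {"claw": 1,"dr": [0,0,0.0133],"offset": [0.027,0.115,0]},
  ],
)

```text
time_s: 6.8
tcp_pos: [0.6213, -0.2821, 0.078]
tcp_rot: [[-0.015, 1.0, -0.003], [1.0, 0.015, 0.001], [0.001, -0.003, -1.0]]
ft_force: [-0.2, -1.1, -2.5]
finger_gap: 0.544
finger_force: 25.0
```

>>> drive_tool(
  motion=[
    {"claw": 1,"dr": [0,0,0],"offset": [0,0,0]},
    {"claw": 1,"dr": [0,0,0],"offset": [0,0,0]},
    {"claw": 1,"dr": [0,0,0],"offset": [0,0,0]},
    {"claw": 1,"dr": [0,0,0],"offset": [0,0,0]},
  ],
)

```text
time_s: 7.13
tcp_pos: [0.6194, -0.2831, 0.0786]
tcp_rot: [[-0.016, 1.0, -0.003], [1.0, 0.016, 0.001], [0.001, -0.003, -1.0]]
ft_force: [-0.2, -0.2, -3.2]
finger_gap: 0.547
finger_force: 25.0
```

Run:
```python
from h import *
st()
p=ctrl.camera("wrist");save(p,"w3");C=wcloud(p)
s=ctrl.observe()["tcp_pos"]
print("held",rect(C,s[:2],.06,.075,.1),"tray",rect(C,(.62,-.229),.125,.017,.026))
c=np.array([.6205,-.2294]);a=np.radians(90.95);d=np.array([np.cos(a),np.sin(a)])
g=c-d*.0535
plan((*g,s[2],90.95),(*g,.038,90.95,.02),(*g,.0315,90.95,.005))
```

```text
t 7.13 tcp [ 0.6194 -0.2831  0.0786] yaw 90.92 tilt [-0.0025  0.0007] F [-0.2 -0.2 -3.2] gap 49.7 ff 25.0
held (0.6209, -0.285, 91.5, (85, 71), 10554, 0.086) tray (0.6226, -0.235, 90.8, (227, 73), 2421, 0.0211)
ROWS 6
  1x off [0.001, 0.007, 0.0] dz -0.0002
  3x off [0.0, 0.0, 0.055] dz -0.0
  2x off [0.0, 0.0, 0.013] dz -0.0
```

View pics/w3.png

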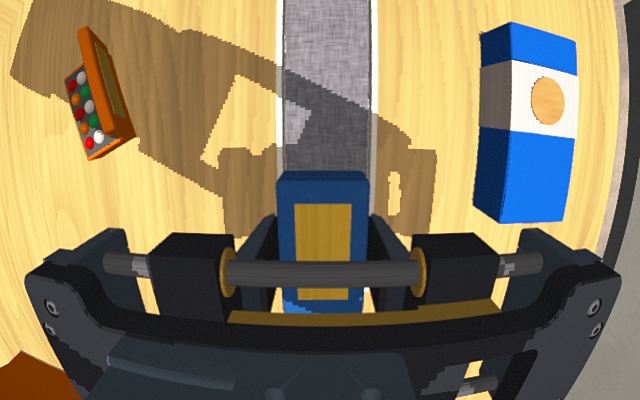

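>>> drive_tool(
  motion=[
    {"claw": 1,"dr": [0,0,0],"offset": [0.001,0.008,0]},
    {"claw": 1,"dr": [0,0,0],"offset": [0,0,0.055]},
    {"claw": 1,"dr": [0,0,0],"offset": [0,0,0.055]},
    {"claw": 1,"dr": [0,0,0],"offset": [0,0,0.055]},
    {"claw": 1,"dr": [0,0,0],"offset": [0,0,0.013]},
  ],
)

```text
time_s: 7.6
tcp_pos: [0.621, -0.2824, 0.0328]
tcp_rot: [[-0.016, 1.0, -0.004], [1.0, 0.016, 0.002], [0.002, -0.004, -1.0]]
ft_force: [-1.4, 0.3, -3.6]
finger_gap: 0.547
finger_force: 25.0
```

>>> drive_tool(
  motion=[
    {"claw": 1,"dr": [0,0,0],"offset": [0,0,0.013]},
    {"claw": 1,"dr": [0,0,0],"offset": [0,0,0]},
    {"claw": 1,"dr": [0,0,0],"offset": [0,0,0]},
  ],
)

```text
time_s: 7.85
tcp_pos: [0.6233, -0.2831, 0.0325]
tcp_rot: [[-0.016, 1.0, 0.001], [1.0, 0.016, -0.001], [-0.001, 0.001, -1.0]]
ft_force: [0.9, -1.0, -3.2]
finger_gap: 0.546
finger_force: 25.0
```

>>> drive_tool(
  motion=[
    {"claw": 1,"dr": [0,0,0],"offset": [0,0,0.004]},
    {"claw": 0.2,"dr": [0,0,0],"offset": [0,0,0]},
    {"claw": 0.2,"dr": [0,0,0],"offset": [0,0,0]},
    {"claw": 0.2,"dr": [0,0,0],"offset": [0,0,0]},
    {"claw": 0.2,"dr": [0,0,0],"offset": [0,0,-0.08]},
  ],
)

```text
time_s: 8.27
tcp_pos: [0.6208, -0.2816, 0.0476]
tcp_rot: [[-0.017, 1.0, -0.006], [1.0, 0.017, 0.003], [0.003, -0.006, -1.0]]
ft_force: [-0.9, 0.9, -0.8]
finger_gap: 0.787
finger_force: 0.0
```

>>> drive_tool(
  motion=[
    {"claw": 1,"dr": [0,0,0],"offset": [0,0,-0.16]},
    {"claw": 1,"dr": [0,0,0],"offset": [0,0,-0.16]},
    {"claw": 1,"dr": [0,0,0],"offset": [0,0,0]},
    {"claw": 1,"dr": [0,0,0],"offset": [0,0,0]},
  ],
)

```text
time_s: 8.6
tcp_pos: [0.6248, -0.2836, 0.1348]
tcp_rot: [[-0.017, 1.0, 0.007], [1.0, 0.017, -0.003], [-0.004, 0.007, -1.0]]
ft_force: [-1.1, -0.0, -0.8]
finger_gap: 0.537
finger_force: 0.0
```

Run:
```python
from h import *
st()
p=ctrl.camera("wrist");C=wcloud(p)
print("blue",rect(C,(.6215,-.284),.055,.027,.045))
p=ctrl.camera("top");C=cloud(p)
r=rect(C,(.4165,-.1895),.05,.008,.028);print("or",r,"blue",rect(C,(.6215,-.284),.06,.03,.045))
c=np.array(r[:2])+[.001,-.001];a=np.radians(r[2]-90);u=np.array([np.cos(a),np.sin(a)])
L=lambda x,z,s=.0405:(*(c+x*u),z,r[2],s)
plan(L(.085,.13),L(.085,.070),L(.0485,.070,.013),L(.0275,.07,.013),L(.0085,.059,.012),L(-.0015,.042,.012),L(-.0015,.039,.003))
```

```text
t 8.6 tcp [ 0.6248 -0.2836  0.1348] yaw 90.95 tilt [ 0.0071 -0.0035] F [-1.1 -0.  -0.8] gap 48.9 ff 0.0
blue (0.6249, -0.2852, 91.4, (85, 51), 5279, 0.0373)
or (0.4163, -0.1896, 110.6, (86, 53), 412, 0.0216) blue (0.6218, -0.2771, 90.7, (73, 47), 262, 0.0346)
ROWS 18
  1x off [0.099, -0.099, 0.0] dz -0.0218
  1x off [0.106, -0.092, 0.0] dz -0.0218
  1x off [0.112, -0.084, 0.0] dz -0.0218
  1x off [0.117, -0.077, 0.0] dz -0.0218
  1x off [0.122, -0.068, 0.0] dz -0.0218
  2x off [0.0, 0.0, 0.12] dz -0.0
  3x off [0.0, -0.049, 0.0] dz -0.0
  2x off [0.0, -0.042, 0.0] dz -0.0
  2x off [-0.0, -0.038, 0.022] dz -0.0
  2x off [0.0, -0.02, 0.034] dz -0.0
  2x off [0.0, 0.0, 0.006] dz -0.0
```

>>> drive_tool(
  motion=[
    {"claw": 1,"dr": [0,0,-0.0218],"offset": [0.099,-0.099,0]},
    {"claw": 1,"dr": [0,0,-0.0218],"offset": [0.106,-0.092,0]},
    {"claw": 1,"dr": [0,0,-0.0218],"offset": [0.112,-0.084,0]},
    {"claw": 1,"dr": [0,0,-0.0218],"offset": [0.117,-0.077,0]},
    {"claw": 1,"dr": [0,0,-0.0218],"offset": [0.122,-0.068,0]},
  ],
)

```text
time_s: 9.12
tcp_pos: [0.4948, -0.1594, 0.1288]
tcp_rot: [[-0.354, 0.935, -0.004], [0.935, 0.354, 0.001], [0.003, -0.003, -1.0]]
ft_force: [-0.7, -0.5, 0.4]
finger_gap: 0.085
finger_force: 0.0
```

>>> drive_tool(
  motion=[
    {"claw": 1,"dr": [0,0,0],"offset": [0,0,0]},
    {"claw": 1,"dr": [0,0,0],"offset": [0,0,0]},
    {"claw": 1,"dr": [0,0,0],"offset": [0,0,0.12]},
    {"claw": 1,"dr": [0,0,0],"offset": [0,0,0.12]},
    {"claw": 1,"dr": [0,0,0],"offset": [0,0,0]},
  ],
)

```text
time_s: 9.53
tcp_pos: [0.4945, -0.1602, 0.0656]
tcp_rot: [[-0.35, 0.937, -0.01], [0.937, 0.351, 0.003], [0.006, -0.008, -1.0]]
ft_force: [-0.9, -1.3, -0.1]
finger_gap: 0.004
finger_force: 0.0
```

>>> drive_tool(
  motion=[
    {"claw": 1,"dr": [0,0,0],"offset": [0,-0.049,0]},
    {"claw": 1,"dr": [0,0,0],"offset": [0,-0.049,0]},
    {"claw": 1,"dr": [0,0,0],"offset": [0,-0.049,0]},
    {"claw": 1,"dr": [0,0,0],"offset": [0,-0.042,0]},
    {"claw": 1,"dr": [0,0,0],"offset": [0,-0.042,0]},
  ],
)

```text
time_s: 9.95
tcp_pos: [0.4434, -0.1824, 0.0728]
tcp_rot: [[-0.351, 0.936, 0.004], [0.936, 0.351, -0.002], [-0.003, 0.003, -1.0]]
ft_force: [0.1, -0.4, -0.2]
finger_gap: 0.005
finger_force: 0.2
```

>>> drive_tool(
  motion=[
    {"claw": 1,"dr": [0,0,0],"offset": [0,-0.038,0.022]},
    {"claw": 1,"dr": [0,0,0],"offset": [0,-0.038,0.022]},
    {"claw": 1,"dr": [0,0,0],"offset": [0,-0.02,0.034]},
    {"claw": 1,"dr": [0,0,0],"offset": [0,-0.02,0.034]},
    {"claw": 1,"dr": [0,0,0],"offset": [0,0,0.006]},
  ],
)

```text
time_s: 10.37
tcp_pos: [0.4132, -0.1914, 0.0401]
tcp_rot: [[-0.351, 0.936, -0.005], [0.936, 0.351, 0.001], [0.003, -0.004, -1.0]]
ft_force: [-6.8, -1.1, 12.4]
finger_gap: 0.004
finger_force: 6.2
```

>>> drive_tool(
  motion=[
    {"claw": 1,"dr": [0,0,0],"offset": [0,0,0.004]},
    {"claw": 1,"dr": [0,0,0],"offset": [0,0,0]},
    {"claw": 0.1,"dr": [0,0,0],"offset": [0,0,-0.14]},
    {"claw": 0.1,"dr": [0,0,0],"offset": [0,0,-0.14]},
    {"claw": 0.1,"dr": [0,0,0],"offset": [0,0,0]},
  ],
)

```text
time_s: 10.78
tcp_pos: [0.4193, -0.1931, 0.1152]
tcp_rot: [[-0.351, 0.936, 0.009], [0.936, 0.351, -0.005], [-0.008, 0.007, -1.0]]
ft_force: [0.3, 0.0, 0.2]
finger_gap: 0.19
finger_force: 0.0
```

>>> drive_tool(
  motion=[
    {"claw": 0.1,"dr": [0,0,0],"offset": [0,0,0]},
    {"claw": 0.1,"dr": [0,0,0],"offset": [0,0,0]},
    {"claw": 0.1,"dr": [0,0,0],"offset": [0,0,0]},
    {"claw": 0.1,"dr": [0,0,0],"offset": [0,0,0]},
  ],
)

```text
time_s: 11.12
tcp_pos: [0.4151, -0.1908, 0.1089]
tcp_rot: [[-0.351, 0.936, -0.003], [0.936, 0.351, 0.001], [0.002, -0.002, -1.0]]
ft_force: [-0.5, -0.3, 0.2]
finger_gap: 0.483
finger_force: 0.0
```

Run:
```python
from h import *
st()
p=ctrl.camera("wrist");C=wcloud(p)
r=rect(C,(.4165,-.1905),.06,.026,.042);print("or",r)
q=(r[0]-.002,r[1]+.001)
plan((*q,.06,r[2]),(*q,.0275,r[2],.018))
```

```text
t 11.12 tcp [ 0.4151 -0.1908  0.1089] yaw 110.57 tilt [-0.0028  0.0013] F [-0.5 -0.3  0.2] gap 44.0 ff 0.0
or (0.4175, -0.1911, 111.2, (85, 51), 6015, 0.0333)
ROWS 4
  2x off [0.001, 0.001, 0.098] dz -0.0018
  2x off [0.0, 0.0, 0.065] dz -0.0
```

>>> drive_tool(
  motion=[
    {"claw": 0.1,"dr": [0,0,0],"offset": [0,0,0]},
    {"claw": 0.1,"dr": [0,0,0],"offset": [0,0,0]},
    {"claw": 0.1,"dr": [0,0,0],"offset": [0,0,0]},
    {"claw": 0.1,"dr": [0,0,-0.0018],"offset": [0.001,0.001,0.098]},
    {"claw": 0.1,"dr": [0,0,-0.0018],"offset": [0.001,0.001,0.098]},
  ],
)

```text
time_s: 11.58
tcp_pos: [0.4178, -0.1913, 0.0617]
tcp_rot: [[-0.362, 0.932, 0.004], [0.932, 0.362, -0.002], [-0.003, 0.003, -1.0]]
ft_force: [0.4, 0.7, 0.3]
finger_gap: 0.886
finger_force: 0.0
```

>>> drive_tool(
  motion=[
    {"claw": 0.1,"dr": [0,0,0],"offset": [0,0,0.065]},
    {"claw": 0.1,"dr": [0,0,0],"offset": [0,0,0.065]},
    {"claw": 0.1,"dr": [0,0,0],"offset": [0,0,0]},
    {"claw": 0.1,"dr": [0,0,0],"offset": [0,0,0]},
    {"claw": 0.3,"dr": [0,0,0],"offset": [0,0,0]},
  ],
)

```text
time_s: 12.0
tcp_pos: [0.417, -0.1909, 0.0294]
tcp_rot: [[-0.362, 0.932, 0.001], [0.932, 0.362, -0.001], [-0.001, 0.001, -1.0]]
ft_force: [0.5, 0.7, -0.3]
finger_gap: 0.854
finger_force: 0.0
```

```bash
python3 -c "
from h import *
st()"
```

```text
t 12.0 tcp [ 0.417  -0.1909  0.0294] yaw 111.22 tilt [ 0.0011 -0.0006] F [ 0.5  0.7 -0.3] gap 77.7 ff 0.0
```

Slightly high; lower 3 mm and grip, then carry.

>>> drive_tool(
  motion=[
    {"claw": 0.3,"dr": [0,0,0],"offset": [0,0,0.012]},
    {"claw": 1,"dr": [0,0,0],"offset": [0,0,0]},
    {"claw": 1,"dr": [0,0,0],"offset": [0,0,0]},
    {"claw": 1,"dr": [0,0,0],"offset": [0,0,0]},
    {"claw": 1,"dr": [0,0,0],"offset": [0,0,0]},
  ],
  newtons=25,
)

```text
time_s: 12.42
tcp_pos: [0.4166, -0.1908, 0.0261]
tcp_rot: [[-0.362, 0.932, 0.001], [0.932, 0.362, -0.0], [-0.001, 0.0, -1.0]]
ft_force: [-0.2, -1.0, 1.8]
finger_gap: 0.545
finger_force: 25.0
```

>>> drive_tool(
  motion=[
    {"claw": 1,"dr": [0,0,0],"offset": [0,0,0]},
    {"claw": 1,"dr": [0,0,0],"offset": [0,0,0]},
    {"claw": 1,"dr": [0,0,0],"offset": [0,0,0]},
  ],
)

```text
time_s: 12.67
tcp_pos: [0.4166, -0.1907, 0.0261]
tcp_rot: [[-0.362, 0.932, 0.0], [0.932, 0.362, -0.0], [-0.001, 0.0, -1.0]]
ft_force: [-1.4, -0.0, 5.9]
finger_gap: 0.545
finger_force: 25.0
```

Run:
```python
from h import *
st()
s=ctrl.observe()["tcp_pos"]; z0=s[2]
c=np.array([.6215,-.2294]);a=np.radians(90.95);d=np.array([np.cos(a),np.sin(a)])
g=c+d*.054
plan((s[0],s[1],.08,111.2),(*g,.08,90.95,.035),(*g,z0+.012,90.95,.02),(*g,z0+.006,90.95,.005))
```

```text
t 12.67 tcp [ 0.4166 -0.1907  0.0261] yaw 111.22 tilt [ 0.0005 -0.0004] F [-1.4 -0.   5.9] gap 49.6 ff 25.0
ROWS 13
  2x off [0.0, 0.0, -0.108] dz 0.0001
  1x off [-0.04, 0.131, 0.0] dz 0.0188
  1x off [-0.032, 0.133, 0.0] dz 0.0188
  1x off [-0.024, 0.134, 0.0] dz 0.0188
  1x off [-0.016, 0.135, 0.0] dz 0.0188
  1x off [-0.008, 0.136, 0.0] dz 0.0188
  1x off [-0.0, 0.136, 0.0] dz 0.0188
  3x off [0.0, 0.0, 0.056] dz -0.0
  2x off [0.0, 0.0, 0.012] dz -0.0
```

>>> drive_tool(
  motion=[
    {"claw": 1,"dr": [0,0,0],"offset": [0,0,-0.108]},
    {"claw": 1,"dr": [0,0,0],"offset": [0,0,-0.108]},
    {"claw": 1,"dr": [0,0,0.0188],"offset": [-0.04,0.131,0]},
    {"claw": 1,"dr": [0,0,0.0188],"offset": [-0.032,0.133,0]},
    {"claw": 1,"dr": [0,0,0.0188],"offset": [-0.024,0.134,0]},
  ],
)

```text
time_s: 13.08
tcp_pos: [0.5194, -0.1828, 0.0799]
tcp_rot: [[-0.188, 0.982, 0.0], [0.982, 0.188, -0.0], [-0.0, 0.0, -1.0]]
ft_force: [0.6, -0.2, -3.4]
finger_gap: 0.549
finger_force: 25.0
```

>>> drive_tool(
  motion=[
    {"claw": 1,"dr": [0,0,0.0188],"offset": [-0.016,0.135,0]},
    {"claw": 1,"dr": [0,0,0.0188],"offset": [-0.008,0.136,0]},
    {"claw": 1,"dr": [0,0,0.0188],"offset": [0,0.136,0]},
    {"claw": 1,"dr": [0,0,0],"offset": [0,0,0]},
  ],
)

```text
time_s: 13.42
tcp_pos: [0.627, -0.1748, 0.0786]
tcp_rot: [[-0.016, 1.0, 0.007], [1.0, 0.016, -0.001], [-0.001, 0.007, -1.0]]
ft_force: [1.5, -0.2, -1.1]
finger_gap: 0.543
finger_force: 25.0
```

>>> drive_tool(
  motion=[
    {"claw": 1,"dr": [0,0,0],"offset": [0,0,0]},
    {"claw": 1,"dr": [0,0,0],"offset": [0,0,0]},
    {"claw": 1,"dr": [0,0,0],"offset": [0,0,0]},
    {"claw": 1,"dr": [0,0,0],"offset": [0,0,0]},
  ],
)

```text
time_s: 13.75
tcp_pos: [0.619, -0.1754, 0.0795]
tcp_rot: [[-0.015, 1.0, -0.001], [1.0, 0.015, 0.0], [0.0, -0.001, -1.0]]
ft_force: [-0.3, -0.1, -3.5]
finger_gap: 0.544
finger_force: 25.0
```

Run:
```python
from h import *
st()
s=ctrl.observe()["tcp_pos"]
c=np.array([.6215,-.2294]);a=np.radians(90.95);d=np.array([np.cos(a),np.sin(a)])
g=c+d*.054
p=ctrl.camera("wrist");C=wcloud(p)
print("tray",rect(C,(.62,-.229),.125,.017,.026))
plan((*g,s[2],90.95),(*g,.038,90.95,.02),(*g,.0315,90.95,.005))
```

```text
t 13.75 tcp [ 0.619  -0.1754  0.0795] yaw 90.89 tilt [-0.0014  0.0003] F [-0.3 -0.1 -3.5] gap 49.5 ff 25.0
tray (0.6222, -0.1885, 90.8, (160, 73), 1381, 0.0211)
ROWS 6
  1x off [0.0, 0.005, 0.001] dz -0.0004
  3x off [0.0, 0.0, 0.055] dz -0.0
  2x off [0.0, 0.0, 0.013] dz -0.0
```

>>> drive_tool(
  motion=[
    {"claw": 1,"dr": [0,0,0],"offset": [0,0.005,0]},
    {"claw": 1,"dr": [0,0,0],"offset": [0,0,0.055]},
    {"claw": 1,"dr": [0,0,0],"offset": [0,0,0.055]},
    {"claw": 1,"dr": [0,0,0],"offset": [0,0,0.055]},
    {"claw": 1,"dr": [0,0,0],"offset": [0,0,0.013]},
  ],
)

```text
time_s: 14.22
tcp_pos: [0.6199, -0.175, 0.0333]
tcp_rot: [[-0.016, 1.0, -0.004], [1.0, 0.016, 0.001], [0.001, -0.004, -1.0]]
ft_force: [-0.1, -0.7, -2.8]
finger_gap: 0.545
finger_force: 25.0
```

>>> drive_tool(
  motion=[
    {"claw": 1,"dr": [0,0,0],"offset": [0,0,0.015]},
    {"claw": 1,"dr": [0,0,0],"offset": [0,0,0]},
    {"claw": 1,"dr": [0,0,0],"offset": [0,0,0]},
  ],
)

```text
time_s: 14.47
tcp_pos: [0.6221, -0.1755, 0.0321]
tcp_rot: [[-0.016, 1.0, 0.001], [1.0, 0.016, -0.0], [-0.0, 0.001, -1.0]]
ft_force: [-0.1, -0.8, -2.9]
finger_gap: 0.548
finger_force: 25.0
```

>>> drive_tool(
  motion=[
    {"claw": 1,"dr": [0,0,0],"offset": [0,0,0.003]},
    {"claw": 0.2,"dr": [0,0,0],"offset": [0,0,0]},
    {"claw": 0.2,"dr": [0,0,0],"offset": [0,0,0]},
    {"claw": 0.2,"dr": [0,0,0],"offset": [0,0,0]},
    {"claw": 0.2,"dr": [0,0,0],"offset": [0,0,-0.08]},
  ],
)

```text
time_s: 14.88
tcp_pos: [0.6193, -0.1746, 0.0479]
tcp_rot: [[-0.016, 1.0, -0.006], [1.0, 0.016, 0.002], [0.002, -0.006, -1.0]]
ft_force: [-1.2, 0.3, -0.2]
finger_gap: 0.784
finger_force: 0.0
```

>>> drive_tool(
  motion=[
    {"claw": 0.2,"dr": [0,0,0],"offset": [0,0,-0.16]},
    {"claw": 0.2,"dr": [0,0,0],"offset": [0,0,-0.16]},
    {"claw": 0.2,"dr": [0,0,0],"offset": [0,0,0]},
    {"claw": 0.2,"dr": [0,0,0],"offset": [0,0,0]},
  ],
)

```text
time_s: 15.22
tcp_pos: [0.6236, -0.1759, 0.1345]
tcp_rot: [[-0.016, 1.0, 0.007], [1.0, 0.016, -0.002], [-0.002, 0.007, -1.0]]
ft_force: [0.0, 0.3, -0.5]
finger_gap: 0.798
finger_force: 0.0
```

Run:
```python
from h import *
st()
p=ctrl.camera("wrist");C=wcloud(p)
print("or",rect(C,(.6205,-.175),.055,.027,.045),"bl",rect(C,(.6205,-.284),.055,.027,.045))
p=ctrl.camera("top");C=cloud(p)
for n,x,y,h in [("red",.433,-.041,.022),("green",.43,.205,.026),("yel",.42,.094,.02)]:
        print(n,rect(C,(x,y),.055,h-.007,h+.008))
plan((.43,-.0445,.12,72))
```

```text
t 15.22 tcp [ 0.6236 -0.1759  0.1345] yaw 90.92 tilt [ 0.0074 -0.0023] F [ 0.   0.3 -0.5] gap 72.6 ff 0.0
or (0.6237, -0.1753, 91.2, (84, 51), 5209, 0.0373) bl (0.625, -0.2819, 0.1, (50, 33), 1275, 0.0374)
red (0.431, -0.0445, 71.8, (84, 50), 395, 0.0211)
green (0.4284, 0.2018, 78.4, (78, 46), 341, 0.0254)
yel (0.4205, 0.091, 107.6, (90, 54), 456, 0.0194)
ROWS 6
  1x off [0.089, -0.126, 0.007] dz 0.0175
  1x off [0.082, -0.131, 0.007] dz 0.0175
  1x off [0.075, -0.135, 0.007] dz 0.0175
  1x off [0.067, -0.139, 0.007] dz 0.0175
  1x off [0.059, -0.142, 0.007] dz 0.0175
  1x off [0.052, -0.146, 0.007] dz 0.0175
```

>>> drive_tool(
  motion=[
    {"claw": 0.1,"dr": [0,0,0.0175],"offset": [0.089,-0.126,0.007]},
    {"claw": 0.1,"dr": [0,0,0.0175],"offset": [0.082,-0.131,0.007]},
    {"claw": 0.1,"dr": [0,0,0.0175],"offset": [0.075,-0.135,0.007]},
    {"claw": 0.1,"dr": [0,0,0.0175],"offset": [0.067,-0.139,0.007]},
    {"claw": 0.1,"dr": [0,0,0.0175],"offset": [0.059,-0.142,0.007]},
  ],
)

```text
time_s: 15.73
tcp_pos: [0.4594, -0.0656, 0.1201]
tcp_rot: [[0.259, 0.966, -0.004], [0.966, -0.259, 0.001], [-0.0, -0.004, -1.0]]
ft_force: [0.0, -0.2, -0.1]
finger_gap: 0.899
finger_force: 0.0
```

>>> drive_tool(
  motion=[
    {"claw": 0.1,"dr": [0,0,0.0175],"offset": [0.052,-0.146,0.007]},
    {"claw": 0.1,"dr": [0,0,0],"offset": [0,0,0]},
    {"claw": 0.1,"dr": [0,0,0],"offset": [0,0,0]},
    {"claw": 0.1,"dr": [0,0,0],"offset": [0,0,0]},
    {"claw": 0.1,"dr": [0,0,0],"offset": [0,0,0]},
  ],
)

```text
time_s: 16.15
tcp_pos: [0.4315, -0.0452, 0.1199]
tcp_rot: [[0.309, 0.951, 0.0], [0.951, -0.309, -0.0], [-0.0, 0.0, -1.0]]
ft_force: [0.1, -0.1, -0.4]
finger_gap: 0.901
finger_force: 0.0
```

>>> drive_tool(
  motion=[
    {"claw": 0.1,"dr": [0,0,0],"offset": [0,0,0]},
    {"claw": 0.1,"dr": [0,0,0],"offset": [0,0,0]},
    {"claw": 0.1,"dr": [0,0,0],"offset": [0,0,0]},
  ],
)

```text
time_s: 16.4
tcp_pos: [0.4309, -0.0451, 0.12]
tcp_rot: [[0.309, 0.951, -0.0], [0.951, -0.309, -0.0], [-0.0, -0.0, -1.0]]
ft_force: [-0.4, 0.4, 1.0]
finger_gap: 0.902
finger_force: 0.0
```

Run:
```python
from h import *
st()
p=ctrl.camera("wrist");C=wcloud(p)
r=rect(C,(.431,-.0445),.055,.015,.03);print("red",r)
q=(r[0]-.001,r[1])
plan((*q,.05,r[2],.02),(*q,.0115,r[2],.01))
```

```text
t 16.4 tcp [ 0.4309 -0.0451  0.12  ] yaw 71.98 tilt [-0.0002 -0.0001] F [-0.4  0.4  1. ] gap 82.0 ff 0.0
red (0.4338, -0.0459, 71.4, (85, 51), 5265, 0.0232)
ROWS 8
  4x off [-0.0, 0.002, 0.07] dz 0.0008
  4x off [0.0, 0.0, 0.039] dz -0.0
```

>>> drive_tool(
  motion=[
    {"claw": 0.1,"dr": [0,0,0.001],"offset": [0,0.002,0.07]},
    {"claw": 0.1,"dr": [0,0,0.001],"offset": [0,0.002,0.07]},
    {"claw": 0.1,"dr": [0,0,0.001],"offset": [0,0.002,0.07]},
    {"claw": 0.1,"dr": [0,0,0.001],"offset": [0,0.002,0.07]},
    {"claw": 0.1,"dr": [0,0,0],"offset": [0,0,0.039]},
  ],
)

```text
time_s: 16.87
tcp_pos: [0.4317, -0.0454, 0.0389]
tcp_rot: [[0.321, 0.947, -0.002], [0.947, -0.321, 0.0], [-0.001, -0.002, -1.0]]
ft_force: [0.1, 0.6, -0.0]
finger_gap: 0.897
finger_force: 0.0
```

>>> drive_tool(
  motion=[
    {"claw": 0.1,"dr": [0,0,0],"offset": [0,0,0.039]},
    {"claw": 0.1,"dr": [0,0,0],"offset": [0,0,0.039]},
    {"claw": 0.1,"dr": [0,0,0],"offset": [0,0,0.037]},
    {"claw": 0.1,"dr": [0,0,0],"offset": [0,0,0]},
    {"claw": 0.1,"dr": [0,0,0],"offset": [0,0,0]},
  ],
)

```text
time_s: 17.28
tcp_pos: [0.4322, -0.0454, 0.0114]
tcp_rot: [[0.321, 0.947, -0.001], [0.947, -0.321, 0.0], [-0.0, -0.001, -1.0]]
ft_force: [0.7, 0.3, 0.6]
finger_gap: 0.9
finger_force: 0.0
```

>>> drive_tool(
  motion=[
    {"claw": 1,"dr": [0,0,0],"offset": [0,0,0]},
    {"claw": 1,"dr": [0,0,0],"offset": [0,0,0]},
    {"claw": 1,"dr": [0,0,0],"offset": [0,0,0]},
    {"claw": 1,"dr": [0,0,0],"offset": [0,0,0]},
    {"claw": 1,"dr": [0,0,0],"offset": [0,0,0]},
  ],
  newtons=12,
)

```text
time_s: 17.7
tcp_pos: [0.4325, -0.0454, 0.012]
tcp_rot: [[0.321, 0.947, 0.001], [0.947, -0.321, -0.0], [0.0, 0.001, -1.0]]
ft_force: [-0.5, 0.1, -0.4]
finger_gap: 0.568
finger_force: 0.0
```

>>> drive_tool(
  motion=[
    {"claw": 1,"dr": [0,0,0],"offset": [0,0,0]},
    {"claw": 1,"dr": [0,0,0],"offset": [0,0,0]},
    {"claw": 1,"dr": [0,0,0],"offset": [0,0,0]},
  ],
)

```text
time_s: 17.95
tcp_pos: [0.4325, -0.0453, 0.012]
tcp_rot: [[0.321, 0.947, 0.0], [0.947, -0.321, -0.0], [0.0, 0.0, -1.0]]
ft_force: [0.7, 0.2, 2.9]
finger_gap: 0.55
finger_force: 12.0
```

Run:
```python
from h import *
st(); s=ctrl.observe()["tcp_pos"]
# red -> dome0: rows: up to z .13, over dome (0.6226,0.0200), yaw along board x or nearest
plan((s[0],s[1],.14,71.4,.03),(.6226,.020,.14,95.7,.03))
```

```text
t 17.95 tcp [ 0.4325 -0.0453  0.012 ] yaw 71.29 tilt [ 0.0005 -0.0002] F [0.7 0.2 2.9] gap 50.1 ff 12.0
ROWS 12
  5x off [0.0, 0.0, -0.102] dz -0.0001
  1x off [0.07, 0.091, 0.0] dz -0.0193
  1x off [0.064, 0.095, 0.0] dz -0.0193
  1x off [0.059, 0.099, 0.0] dz -0.0193
  1x off [0.052, 0.102, 0.0] dz -0.0193
  1x off [0.046, 0.105, 0.0] dz -0.0193
  1x off [0.04, 0.108, 0.0] dz -0.0193
  1x off [0.033, 0.11, 0.0] dz -0.0193
```

>>> drive_tool(
  motion=[
    {"claw": 1,"dr": [0,0,0],"offset": [0,0,-0.102]},
    {"claw": 1,"dr": [0,0,0],"offset": [0,0,-0.102]},
    {"claw": 1,"dr": [0,0,0],"offset": [0,0,-0.102]},
    {"claw": 1,"dr": [0,0,0],"offset": [0,0,-0.102]},
    {"claw": 1,"dr": [0,0,0],"offset": [0,0,-0.102]},
  ],
)

```text
time_s: 18.37
tcp_pos: [0.4318, -0.0452, 0.1402]
tcp_rot: [[0.321, 0.947, -0.001], [0.947, -0.321, 0.0], [-0.0, -0.001, -1.0]]
ft_force: [0.4, 0.2, -1.5]
finger_gap: 0.551
finger_force: 12.0
```

>>> drive_tool(
  motion=[
    {"claw": 1,"dr": [0,0,-0.0193],"offset": [0.07,0.091,0]},
    {"claw": 1,"dr": [0,0,-0.0193],"offset": [0.064,0.095,0]},
    {"claw": 1,"dr": [0,0,-0.0193],"offset": [0.059,0.099,0]},
    {"claw": 1,"dr": [0,0,-0.0193],"offset": [0.052,0.102,0]},
    {"claw": 1,"dr": [0,0,-0.0193],"offset": [0.046,0.105,0]},
  ],
)

```text
time_s: 18.78
tcp_pos: [0.5688, 0.0015, 0.1388]
tcp_rot: [[0.02, 1.0, -0.001], [1.0, -0.02, -0.0], [-0.0, -0.001, -1.0]]
ft_force: [-0.4, -0.7, -1.0]
finger_gap: 0.547
finger_force: 12.0
```

>>> drive_tool(
  motion=[
    {"claw": 1,"dr": [0,0,-0.0193],"offset": [0.04,0.108,0]},
    {"claw": 1,"dr": [0,0,-0.0193],"offset": [0.033,0.11,0]},
    {"claw": 1,"dr": [0,0,0],"offset": [0,0,0]},
    {"claw": 1,"dr": [0,0,0],"offset": [0,0,0]},
    {"claw": 1,"dr": [0,0,0],"offset": [0,0,0]},
  ],
)

```text
time_s: 19.2
tcp_pos: [0.6212, 0.0195, 0.1383]
tcp_rot: [[-0.097, 0.995, -0.003], [0.995, 0.097, -0.0], [-0.0, -0.003, -1.0]]
ft_force: [-0.3, 0.3, -1.6]
finger_gap: 0.55
finger_force: 12.0
```

>>> drive_tool(
  motion=[
    {"claw": 1,"dr": [0,0,0],"offset": [0,0,0]},
    {"claw": 1,"dr": [0,0,0],"offset": [0,0,0]},
    {"claw": 1,"dr": [0,0,0],"offset": [0,0,0]},
  ],
)

```text
time_s: 19.45
tcp_pos: [0.6217, 0.0193, 0.1395]
tcp_rot: [[-0.097, 0.995, -0.0], [0.995, 0.097, -0.0], [-0.0, -0.0, -1.0]]
ft_force: [0.2, -0.2, -0.6]
finger_gap: 0.549
finger_force: 12.0
```

```bash
cat >> h.py <<'E'
def domes(C,zmax=.07):
    D=[]
    for x,y in [(.6226,.020),(.609,.154),(.5957,.2885)]:
        m=(np.hypot(C[...,0]-x,C[...,1]-y)<.047)&(C[...,2]>.02)&(C[...,2]<zmax); P=C[m]
        if len(P)<200: D.append(None); continue
        r=least_squares(lambda q:np.linalg.norm(P-q,axis=1)-.058,[x,y,-.006],loss="soft_l1",f_scale=.001); D.append((np.round(r.x,4).tolist(),len(P)))
    return D
def held(C,ztop,col,rgb):
    "rect of the held thing's top face by height and colour"
    s=ctrl.observe()["tcp_pos"]; k=C.copy(); k[~col(rgb.astype(int))]=9
    return rect(k,s[:2],.07,ztop-.006,ztop+.006)
RED=lambda c:(c[...,0]>90)&(c[...,1]<.55*c[...,0])&(c[...,2]<.55*c[...,0])
GREEN=lambda c:(c[...,1]>1.5*c[...,0])&(c[...,1]>1.3*c[...,2])
YEL=lambda c:(c[...,0]>90)&(c[...,1]>.6*c[...,0])&(c[...,2]<.35*c[...,0])
E
python3 - <<'E'
from h import *
st(); s=ctrl.observe()["tcp_pos"]
p=ctrl.camera("wrist");save(p,"w4");C=wcloud(p)
print(domes(C)); print("held",held(C,s[2]+.0115,RED,p["color"]))
p=ctrl.camera("top");C=cloud(p);print(domes(C))
E
```

```text
t 19.45 tcp [0.6217 0.0193 0.1395] yaw 95.58 tilt [-0.     -0.0001] F [ 0.2 -0.2 -0.6] gap 49.9 ff 12.0
[([0.6249, 0.0193, -0.0048], 2007), ([0.6116, 0.1539, -0.0049], 8295), None]
held (0.6229, 0.0196, 95.9, (84, 50), 5835, 0.1506)
[None, ([0.6085, 0.1552, -0.0067], 646), ([0.5952, 0.2896, -0.0065], 652)]
```

View pics/w4.png

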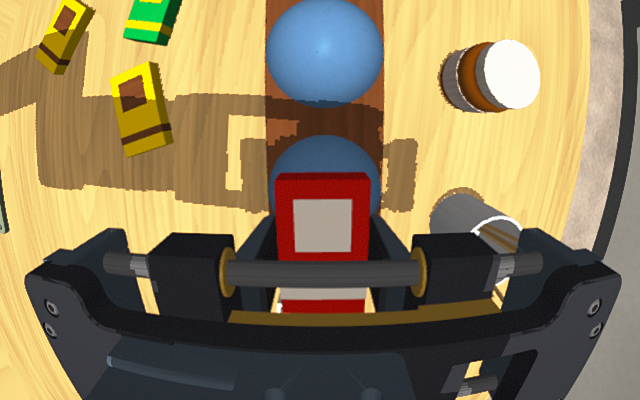

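>>> drive_tool(
  motion=[
    {"claw": 1,"dr": [0,0,0],"offset": [-0.001,0.008,0.06]},
    {"claw": 1,"dr": [0,0,0],"offset": [0,0,0.06]},
    {"claw": 1,"dr": [0,0,0],"offset": [0,0,0.06]},
    {"claw": 1,"dr": [0,0,0],"offset": [0,0,0.06]},
    {"claw": 1,"dr": [0,0,0],"offset": [0,0,0.04]},
  ],
)

```text
time_s: 19.97
tcp_pos: [0.6237, 0.0194, 0.0679]
tcp_rot: [[-0.098, 0.995, -0.002], [0.995, 0.098, -0.0], [0.0, -0.002, -1.0]]
ft_force: [0.3, 0.1, -1.0]
finger_gap: 0.546
finger_force: 12.0
```

>>> drive_tool(
  motion=[
    {"claw": 1,"dr": [0,0,0],"offset": [0,0,0.01]},
    {"claw": 1,"dr": [0,0,0],"offset": [0,0,0]},
    {"claw": 1,"dr": [0,0,0],"offset": [0,0,0]},
    {"claw": 1,"dr": [0,0,0],"offset": [0,0,0]},
    {"claw": 1,"dr": [0,0,0],"offset": [0,0,0]},
  ],
)

```text
time_s: 20.38
tcp_pos: [0.6251, 0.0196, 0.0677]
tcp_rot: [[-0.098, 0.995, 0.002], [0.995, 0.098, -0.0], [-0.0, 0.002, -1.0]]
ft_force: [0.0, -0.0, -0.7]
finger_gap: 0.548
finger_force: 12.0
```

Run:
```python
from h import *
st(); s=ctrl.observe()["tcp_pos"]
p=ctrl.camera("wrist");C=wcloud(p)
print(domes(C)); print("held",held(C,s[2]+.0115,RED,p["color"]))
```

```text
t 20.38 tcp [0.6251 0.0196 0.0677] yaw 95.61 tilt [ 0.0021 -0.0001] F [ 0.  -0.  -0.7] gap 49.9 ff 12.0
[([0.6253, 0.0185, -0.0037], 2735), ([0.6115, 0.154, -0.0049], 11027), None]
held (0.6263, 0.02, 95.9, (83, 50), 5831, 0.0788)
```

>>> drive_tool(
  motion=[
    {"claw": 1,"dr": [0,0,0],"offset": [0,-0.005,0.004]},
    {"claw": 1,"dr": [0,0,0],"offset": [0,0,0.004]},
    {"claw": 1,"dr": [0,0,0],"offset": [0,0,0]},
    {"claw": 1,"dr": [0,0,0],"offset": [0,0,0]},
    {"claw": 1,"dr": [0,0,0],"offset": [0,0,0]},
  ],
)

```text
time_s: 20.85
tcp_pos: [0.6232, 0.0194, 0.0647]
tcp_rot: [[-0.098, 0.995, 0.0], [0.995, 0.098, -0.0], [-0.0, 0.0, -1.0]]
ft_force: [0.0, 0.1, 0.0]
finger_gap: 0.547
finger_force: 12.0
```

>>> drive_tool(
  motion=[
    {"claw": 1,"dr": [0,0,0],"offset": [0,0,0.005]},
    {"claw": 1,"dr": [0,0,0],"offset": [0,0,0]},
    {"claw": 1,"dr": [0,0,0],"offset": [0,0,0]},
    {"claw": 1,"dr": [0,0,0],"offset": [0,0,0]},
  ],
)

```text
time_s: 21.18
tcp_pos: [0.6235, 0.0195, 0.0639]
tcp_rot: [[-0.098, 0.995, 0.001], [0.995, 0.098, -0.0], [-0.0, 0.001, -1.0]]
ft_force: [-0.9, 0.3, 3.3]
finger_gap: 0.546
finger_force: 12.0
```

>>> drive_tool(
  motion=[
    {"claw": 0.35,"dr": [0,0,0],"offset": [0,0,0]},
    {"claw": 0.25,"dr": [0,0,0],"offset": [0,0,0]},
    {"claw": 0.2,"dr": [0,0,0],"offset": [0,0,0]},
    {"claw": 0.1,"dr": [0,0,0],"offset": [0,0,0]},
    {"claw": 0.1,"dr": [0,0,0],"offset": [0,0,0]},
  ],
)

```text
time_s: 21.6
tcp_pos: [0.6231, 0.0194, 0.0632]
tcp_rot: [[-0.098, 0.995, -0.0], [0.995, 0.098, -0.0], [-0.0, -0.0, -1.0]]
ft_force: [0.2, -0.3, 0.3]
finger_gap: 0.881
finger_force: 0.0
```

>>> drive_tool(
  motion=[
    {"claw": 0.1,"dr": [0,0,0],"offset": [0,0,-0.05]},
    {"claw": 0.1,"dr": [0,0,0],"offset": [0,0,-0.1]},
    {"claw": 0.1,"dr": [0,0,0],"offset": [0,0,-0.13]},
    {"claw": 0.1,"dr": [0,0,0],"offset": [0,0,0]},
    {"claw": 0.1,"dr": [0,0,0],"offset": [0,0,0]},
  ],
)

```text
time_s: 22.02
tcp_pos: [0.6245, 0.0195, 0.1355]
tcp_rot: [[-0.098, 0.995, 0.005], [0.995, 0.098, -0.0], [-0.0, 0.005, -1.0]]
ft_force: [0.6, 0.0, -0.5]
finger_gap: 0.896
finger_force: 0.0
```

```bash
cat >> h.py <<'E'
def tilt(C,xy,z,col,rgb,rad=.06):
    m=col(rgb.astype(int))&(np.hypot(C[...,0]-xy[0],C[...,1]-xy[1])<rad)&(abs(C[...,2]-z)<.012); P=C[m]
    A=np.c_[P[:,:2]-P[:,:2].mean(0),np.ones(len(P))]; k=np.linalg.lstsq(A,P[:,2],rcond=None)[0]
    return np.round(np.degrees(k[:2]),2),round(k[2],4)
E
python3 - <<'E'
from h import *
st(); s=ctrl.observe()["tcp_pos"]
p=ctrl.camera("wrist");C=wcloud(p)
k=C.copy();k[~RED(p["color"].astype(int))]=9
print(domes(C)[1],"red",rect(k,(.6249,.0195),.07,.06,.085),tilt(C,(.6249,.0195),.075,RED,p["color"]))
p=ctrl.camera("top");C=cloud(p)
for n,x,y,h in [("green",.43,.205,.026),("yel",.42,.094,.02)]:
        print(n,rect(C,(x,y),.055,h-.007,h+.008))
plan((.4295,.0895,.12,107.3))
E
```

```text
t 22.02 tcp [0.6245 0.0195 0.1355] yaw 95.61 tilt [ 0.0046 -0.    ] F [ 0.6  0.  -0.5] gap 81.6 ff 0.0
([0.6116, 0.1539, -0.0049], 8471) red (0.6246, 0.0198, 96.0, (83, 50), 4454, 0.0751) (array([ 0.23, -0.36]), np.float64(0.075))
green (0.4284, 0.2018, 78.3, (78, 46), 337, 0.0254)
yel (0.4177, 0.0996, 107.4, (71, 54), 309, 0.0189)
ROWS 6
  1x off [0.059, -0.124, 0.008] dz -0.0108
  1x off [0.063, -0.121, 0.008] dz -0.0108
  1x off [0.067, -0.119, 0.008] dz -0.0108
  1x off [0.071, -0.117, 0.008] dz -0.0108
  1x off [0.075, -0.114, 0.008] dz -0.0108
  1x off [0.079, -0.112, 0.008] dz -0.0108
```

>>> drive_tool(
  motion=[
    {"claw": 0.1,"dr": [0,0,-0.0108],"offset": [0.059,-0.124,0.008]},
    {"claw": 0.1,"dr": [0,0,-0.0108],"offset": [0.063,-0.121,0.008]},
    {"claw": 0.1,"dr": [0,0,-0.0108],"offset": [0.067,-0.119,0.008]},
    {"claw": 0.1,"dr": [0,0,-0.0108],"offset": [0.071,-0.117,0.008]},
    {"claw": 0.1,"dr": [0,0,-0.0108],"offset": [0.075,-0.114,0.008]},
  ],
)

```text
time_s: 22.53
tcp_pos: [0.4597, 0.0777, 0.1217]
tcp_rot: [[-0.266, 0.964, -0.004], [0.964, 0.266, -0.0], [0.0, -0.004, -1.0]]
ft_force: [-0.1, 0.0, 0.3]
finger_gap: 0.901
finger_force: 0.0
```

>>> drive_tool(
  motion=[
    {"claw": 0.1,"dr": [0,0,-0.0108],"offset": [0.079,-0.112,0.008]},
    {"claw": 0.1,"dr": [0,0,0],"offset": [0,-0.03,0]},
    {"claw": 0.1,"dr": [0,0,0],"offset": [0,0,0]},
    {"claw": 0.1,"dr": [0,0,0],"offset": [0,0,0]},
    {"claw": 0.1,"dr": [0,0,0],"offset": [0,0,0]},
  ],
)

```text
time_s: 22.95
tcp_pos: [0.4246, 0.0869, 0.1213]
tcp_rot: [[-0.296, 0.955, 0.001], [0.955, 0.296, -0.0], [-0.0, 0.001, -1.0]]
ft_force: [1.3, 0.1, 0.1]
finger_gap: 0.899
finger_force: 0.0
```

>>> drive_tool(
  motion=[
    {"claw": 0.1,"dr": [0,0,0],"offset": [0,0,0]},
    {"claw": 0.1,"dr": [0,0,0],"offset": [0,0,0]},
    {"claw": 0.1,"dr": [0,0,0],"offset": [0,0,0]},
    {"claw": 0.1,"dr": [0,0,0],"offset": [0,0,0]},
  ],
)

```text
time_s: 23.28
tcp_pos: [0.4236, 0.0869, 0.1213]
tcp_rot: [[-0.296, 0.955, -0.0], [0.955, 0.296, -0.0], [-0.0, -0.0, -1.0]]
ft_force: [-0.3, -0.3, -1.1]
finger_gap: 0.9
finger_force: 0.0
```

Run:
```python
from h import *
st()
p=ctrl.camera("wrist");C=wcloud(p)
r=rect(C,(.4215,.0905),.055,.014,.028);print("yel",r)
q=(r[0]-.0013,r[1]+.0003)
plan((*q,.05,r[2],.02),(*q,.0115,r[2],.01))
```

```text
t 23.28 tcp [0.4236 0.0869 0.1213] yaw 107.24 tilt [-0.0001 -0.0001] F [-0.3 -0.3 -1.1] gap 81.9 ff 0.0
yel (0.4228, 0.0898, 107.7, (89, 54), 5887, 0.0213)
ROWS 8
  4x off [0.004, -0.001, 0.071] dz -0.0006
  4x off [0.0, 0.0, 0.039] dz -0.0
```

>>> drive_tool(
  motion=[
    {"claw": 0.1,"dr": [0,0,0],"offset": [0.004,-0.001,0.071]},
    {"claw": 0.1,"dr": [0,0,-0.001],"offset": [0.004,-0.001,0.071]},
    {"claw": 0.1,"dr": [0,0,-0.001],"offset": [0.004,-0.001,0.071]},
    {"claw": 0.1,"dr": [0,0,0],"offset": [0.004,-0.001,0.071]},
    {"claw": 0.1,"dr": [0,0,0],"offset": [0,0,0.039]},
  ],
)

```text
time_s: 23.75
tcp_pos: [0.42, 0.0904, 0.0391]
tcp_rot: [[-0.303, 0.953, -0.002], [0.953, 0.303, -0.0], [0.0, -0.002, -1.0]]
ft_force: [-0.8, 0.4, 0.5]
finger_gap: 0.901
finger_force: 0.0
```

>>> drive_tool(
  motion=[
    {"claw": 0.1,"dr": [0,0,0],"offset": [0,0,0.039]},
    {"claw": 0.1,"dr": [0,0,0],"offset": [0,0,0.039]},
    {"claw": 0.1,"dr": [0,0,0],"offset": [0,0,0.037]},
    {"claw": 0.1,"dr": [0,0,0],"offset": [0,0,0]},
    {"claw": 0.1,"dr": [0,0,0],"offset": [0,0,0]},
  ],
)

```text
time_s: 24.17
tcp_pos: [0.4209, 0.0904, 0.0117]
tcp_rot: [[-0.303, 0.953, -0.001], [0.953, 0.303, -0.0], [0.0, -0.001, -1.0]]
ft_force: [0.0, 0.3, -1.0]
finger_gap: 0.897
finger_force: 0.0
```

>>> drive_tool(
  motion=[
    {"claw": 1,"dr": [0,0,0],"offset": [0,0,0]},
    {"claw": 1,"dr": [0,0,0],"offset": [0,0,0]},
    {"claw": 1,"dr": [0,0,0],"offset": [0,0,0]},
    {"claw": 1,"dr": [0,0,0],"offset": [0,0,0]},
    {"claw": 1,"dr": [0,0,0],"offset": [0,0,0]},
  ],
  newtons=12,
)

```text
time_s: 24.58
tcp_pos: [0.4212, 0.0906, 0.0123]
tcp_rot: [[-0.303, 0.953, 0.001], [0.953, 0.303, 0.0], [-0.0, 0.001, -1.0]]
ft_force: [-0.5, 0.4, 1.7]
finger_gap: 0.591
finger_force: 12.0
```

>>> drive_tool(
  motion=[
    {"claw": 1,"dr": [0,0,0],"offset": [0,0,0]},
    {"claw": 1,"dr": [0,0,0],"offset": [0,0,0]},
    {"claw": 1,"dr": [0,0,0],"offset": [0,0,0]},
  ],
)

```text
time_s: 24.83
tcp_pos: [0.4212, 0.0905, 0.0123]
tcp_rot: [[-0.303, 0.953, 0.001], [0.953, 0.303, 0.0], [-0.0, 0.001, -1.0]]
ft_force: [-1.7, -0.7, 5.4]
finger_gap: 0.592
finger_force: 12.0
```

Run:
```python
from h import *
st(); s=ctrl.observe()["tcp_pos"]
R=ctrl.observe()["tcp_rot"]; y=np.degrees(np.arctan2(R[1,0],R[0,0]))
plan((s[0],s[1],.14,y,.026),(.597,.2885,.14,95.7,.03))
```

```text
t 24.83 tcp [0.4212 0.0905 0.0123] yaw 107.63 tilt [0.0007 0.    ] F [-1.7 -0.7  5.4] gap 53.8 ff 12.0
ROWS 14
  5x off [0.0, 0.0, -0.102] dz -0.0
  1x off [0.06, 0.101, 0.0] dz 0.0074
  1x off [0.063, 0.1, 0.0] dz 0.0074
  1x off [0.065, 0.098, 0.0] dz 0.0074
  1x off [0.067, 0.097, 0.0] dz 0.0074
  1x off [0.069, 0.095, 0.0] dz 0.0074
  1x off [0.071, 0.093, 0.0] dz 0.0074
  1x off [0.074, 0.092, 0.0] dz 0.0074
  1x off [0.076, 0.09, 0.0] dz 0.0074
  1x off [0.078, 0.088, 0.0] dz 0.0074
```

>>> drive_tool(
  motion=[
    {"claw": 1,"dr": [0,0,0],"offset": [0,0,-0.102]},
    {"claw": 1,"dr": [0,0,0],"offset": [0,0,-0.102]},
    {"claw": 1,"dr": [0,0,0],"offset": [0,0,-0.102]},
    {"claw": 1,"dr": [0,0,0],"offset": [0,0,-0.102]},
    {"claw": 1,"dr": [0,0,0],"offset": [0,0,-0.102]},
  ],
)

```text
time_s: 25.25
tcp_pos: [0.4203, 0.0904, 0.1403]
tcp_rot: [[-0.303, 0.953, -0.001], [0.953, 0.303, -0.0], [0.0, -0.001, -1.0]]
ft_force: [0.7, -0.0, -0.2]
finger_gap: 0.593
finger_force: 12.0
```

>>> drive_tool(
  motion=[
    {"claw": 1,"dr": [0,0,0.0074],"offset": [0.06,0.101,0]},
    {"claw": 1,"dr": [0,0,0.0074],"offset": [0.063,0.1,0]},
    {"claw": 1,"dr": [0,0,0.0074],"offset": [0.065,0.098,0]},
    {"claw": 1,"dr": [0,0,0.0074],"offset": [0.067,0.097,0]},
    {"claw": 1,"dr": [0,0,0.0074],"offset": [0.069,0.095,0]},
  ],
)

```text
time_s: 25.67
tcp_pos: [0.5191, 0.2015, 0.1389]
tcp_rot: [[-0.189, 0.982, -0.001], [0.982, 0.189, -0.0], [-0.0, -0.001, -1.0]]
ft_force: [0.2, -0.6, -1.2]
finger_gap: 0.596
finger_force: 12.0
```

>>> drive_tool(
  motion=[
    {"claw": 1,"dr": [0,0,0.0074],"offset": [0.071,0.093,0]},
    {"claw": 1,"dr": [0,0,0.0074],"offset": [0.074,0.092,0]},
    {"claw": 1,"dr": [0,0,0.0074],"offset": [0.076,0.09,0]},
    {"claw": 1,"dr": [0,0,0.0074],"offset": [0.078,0.088,0]},
    {"claw": 1,"dr": [0,0,0],"offset": [0,0,0]},
  ],
)

```text
time_s: 26.08
tcp_pos: [0.5997, 0.2925, 0.138]
tcp_rot: [[-0.099, 0.995, 0.003], [0.995, 0.099, 0.002], [0.002, 0.003, -1.0]]
ft_force: [1.4, -0.4, 0.0]
finger_gap: 0.593
finger_force: 12.0
```

>>> drive_tool(
  motion=[
    {"claw": 1,"dr": [0,0,0],"offset": [0,0,0]},
    {"claw": 1,"dr": [0,0,0],"offset": [0,0,0]},
    {"claw": 1,"dr": [0,0,0],"offset": [0,0,0]},
    {"claw": 1,"dr": [0,0,0],"offset": [0,0,0]},
    {"claw": 1,"dr": [0,0,0],"offset": [0,0,0]},
  ],
)

```text
time_s: 26.5
tcp_pos: [0.5962, 0.2878, 0.1398]
tcp_rot: [[-0.098, 0.995, -0.0], [0.995, 0.098, -0.0], [-0.0, -0.0, -1.0]]
ft_force: [0.2, -1.1, -0.8]
finger_gap: 0.595
finger_force: 12.0
```

Run:
```python
from h import *
st(); s=ctrl.observe()["tcp_pos"]
p=ctrl.camera("wrist");C=wcloud(p)
print(domes(C)); h=held(C,s[2]+.008,YEL,p["color"]); print("held",h)
d=domes(C)[2][0]
q=s[:2]+np.array(d[:2])-np.array(h[:2]); print(q)
plan((*q,.0692,95.7,.014),(*q,.0672,95.7))
```

```text
t 26.5 tcp [0.5962 0.2878 0.1398] yaw 95.62 tilt [-0.     -0.0002] F [ 0.2 -1.1 -0.8] gap 54.2 ff 12.0
[None, None, ([0.5982, 0.2878, -0.0047], 1492)]
held (0.5975, 0.2885, 95.5, (87, 54), 7114, 0.1486)
[0.5969122  0.28714327]
ROWS 7
  6x off [-0.001, 0.0, 0.047] dz -0.0001
  1x off [0.0, 0.0, 0.008] dz -0.0
```

```bash
cat >> h.py <<'E'
def ends(C,zt,c,yawd,half=.06):
    "extent along long axis of face at height zt, in strip near axis; returns centre offset along yaw from c, length"
    t=np.radians(yawd); d=C[...,:2]-np.array(c); a=d@[np.cos(t),np.sin(t)]; b=d@[np.sin(t),-np.cos(t)]
    m=(abs(C[...,2]-zt)<.004)&(abs(b)<.018)&(abs(a)<half); a=a[m]; lo,hi=np.percentile(a,[.3,99.7])
    return round((lo+hi)/2,4),round(hi-lo,4),len(a)
E
python3 - <<'E'
from h import *
s=ctrl.observe()["tcp_pos"]
p=ctrl.camera("wrist");C=wcloud(p)
print(ends(C,.1486,s[:2],95.6))
E
```

```text
(np.float64(0.0007), np.float64(0.086), 7491)
```

>>> drive_tool(
  motion=[
    {"claw": 1,"dr": [0,0,0],"offset": [0.005,0.003,0.056]},
    {"claw": 1,"dr": [0,0,0],"offset": [0,0,0.056]},
    {"claw": 1,"dr": [0,0,0],"offset": [0,0,0.056]},
    {"claw": 1,"dr": [0,0,0],"offset": [0,0,0.056]},
    {"claw": 1,"dr": [0,0,0],"offset": [0,0,0.05]},
  ],
)

```text
time_s: 27.02
tcp_pos: [0.597, 0.2895, 0.0703]
tcp_rot: [[-0.098, 0.995, -0.0], [0.995, 0.098, -0.0], [-0.0, -0.0, -1.0]]
ft_force: [0.4, 0.3, -1.2]
finger_gap: 0.592
finger_force: 12.0
```

>>> drive_tool(
  motion=[
    {"claw": 1,"dr": [0,0,0],"offset": [0,0,0.01]},
    {"claw": 1,"dr": [0,0,0],"offset": [0,0,0]},
    {"claw": 1,"dr": [0,0,0],"offset": [0,0,0]},
    {"claw": 1,"dr": [0,0,0],"offset": [0,0,0]},
    {"claw": 1,"dr": [0,0,0],"offset": [0,0,0]},
  ],
)

```text
time_s: 27.43
tcp_pos: [0.5979, 0.2901, 0.0695]
tcp_rot: [[-0.098, 0.995, 0.002], [0.995, 0.098, 0.001], [0.001, 0.002, -1.0]]
ft_force: [0.3, 0.0, -0.6]
finger_gap: 0.587
finger_force: 12.0
```

>>> drive_tool(
  motion=[
    {"claw": 1,"dr": [0,0,0],"offset": [0,0,0]},
    {"claw": 1,"dr": [0,0,0],"offset": [0,0,0]},
    {"claw": 1,"dr": [0,0,0],"offset": [0,0,0]},
  ],
)

```text
time_s: 27.68
tcp_pos: [0.5974, 0.29, 0.0687]
tcp_rot: [[-0.098, 0.995, 0.001], [0.995, 0.098, 0.0], [0.0, 0.001, -1.0]]
ft_force: [-0.2, -0.2, -0.6]
finger_gap: 0.588
finger_force: 12.0
```

>>> drive_tool(
  motion=[
    {"claw": 1,"dr": [0,0,0],"offset": [-0.003,-0.002,0.006]},
    {"claw": 1,"dr": [0,0,0],"offset": [0,0,0.005]},
    {"claw": 1,"dr": [0,0,0],"offset": [0,0,0]},
    {"claw": 1,"dr": [0,0,0],"offset": [0,0,0]},
    {"claw": 1,"dr": [0,0,0],"offset": [0,0,0]},
  ],
)

```text
time_s: 28.1
tcp_pos: [0.5969, 0.2891, 0.0656]
tcp_rot: [[-0.098, 0.995, -0.0], [0.995, 0.098, -0.0], [-0.0, -0.0, -1.0]]
ft_force: [0.0, -0.2, -0.1]
finger_gap: 0.59
finger_force: 12.0
```

>>> drive_tool(
  motion=[
    {"claw": 1,"dr": [0,0,0],"offset": [0,0,0.005]},
    {"claw": 1,"dr": [0,0,0],"offset": [0,0,0]},
    {"claw": 1,"dr": [0,0,0],"offset": [0,0,0]},
    {"claw": 1,"dr": [0,0,0],"offset": [0,0,0]},
    {"claw": 1,"dr": [0,0,0],"offset": [0,0,0]},
  ],
)

```text
time_s: 28.52
tcp_pos: [0.5968, 0.2891, 0.0644]
tcp_rot: [[-0.098, 0.995, -0.0], [0.995, 0.098, -0.0], [-0.0, -0.0, -1.0]]
ft_force: [-0.2, -0.3, -0.9]
finger_gap: 0.591
finger_force: 12.0
```

Just above contact; lower slightly more, then release.

>>> drive_tool(
  motion=[
    {"claw": 1,"dr": [0,0,0],"offset": [0,0,0.003]},
    {"claw": 1,"dr": [0,0,0],"offset": [0,0,0]},
    {"claw": 1,"dr": [0,0,0],"offset": [0,0,0]},
  ],
)

```text
time_s: 28.77
tcp_pos: [0.5969, 0.2891, 0.0642]
tcp_rot: [[-0.098, 0.995, 0.0], [0.995, 0.098, 0.0], [0.0, 0.0, -1.0]]
ft_force: [-1.1, -0.7, 4.3]
finger_gap: 0.593
finger_force: 12.0
```

>>> drive_tool(
  motion=[
    {"claw": 0.35,"dr": [0,0,0],"offset": [0,0,0]},
    {"claw": 0.25,"dr": [0,0,0],"offset": [0,0,0]},
    {"claw": 0.2,"dr": [0,0,0],"offset": [0,0,0]},
    {"claw": 0.1,"dr": [0,0,0],"offset": [0,0,0]},
    {"claw": 0.1,"dr": [0,0,0],"offset": [0,0,0]},
  ],
)

```text
time_s: 29.18
tcp_pos: [0.5969, 0.2891, 0.0634]
tcp_rot: [[-0.098, 0.995, -0.0], [0.995, 0.098, -0.0], [-0.0, -0.0, -1.0]]
ft_force: [0.5, -0.4, 0.3]
finger_gap: 0.889
finger_force: 0.0
```

>>> drive_tool(
  motion=[
    {"claw": 0.1,"dr": [0,0,0],"offset": [0,0,-0.05]},
    {"claw": 0.1,"dr": [0,0,0],"offset": [0,0,-0.1]},
    {"claw": 0.1,"dr": [0,0,0],"offset": [0,0,-0.13]},
    {"claw": 0.1,"dr": [0,0,0],"offset": [0,0,0]},
    {"claw": 0.1,"dr": [0,0,0],"offset": [0,0,0]},
  ],
)

```text
time_s: 29.6
tcp_pos: [0.5981, 0.2897, 0.136]
tcp_rot: [[-0.098, 0.995, 0.004], [0.995, 0.098, 0.002], [0.002, 0.005, -1.0]]
ft_force: [-0.6, 0.1, -0.7]
finger_gap: 0.901
finger_force: 0.0
```

Run:
```python
from h import *
st(); s=ctrl.observe()["tcp_pos"]
p=ctrl.camera("wrist");C=wcloud(p)
k=C.copy();k[~YEL(p["color"].astype(int))]=9
print("yel",rect(k,(.5975,.288),.07,.06,.085),ends(C,.0733,(.5982,.2881),95.7),tilt(C,(.5982,.288),.073,YEL,p["color"]))
p=ctrl.camera("top");C=cloud(p)
print("green",rect(C,(.43,.205),.055,.019,.034))
plan((.4295,.2010,.12,78.4))
```

```text
t 29.6 tcp [0.5981 0.2897 0.136 ] yaw 95.65 tilt [0.0045 0.002 ] F [-0.6  0.1 -0.7] gap 82.0 ff 0.0
yel (0.5982, 0.2905, 95.4, (86, 54), 5210, 0.0731) (np.float64(0.0023), np.float64(0.0846), 4889) (array([-0.  , -0.53]), np.float64(0.073))
green (0.4282, 0.2015, 78.3, (77, 46), 305, 0.0255)
ROWS 5
  1x off [-0.057, -0.14, 0.01] dz 0.0192
  1x off [-0.065, -0.136, 0.01] dz 0.0192
  1x off [-0.073, -0.132, 0.01] dz 0.0192
  1x off [-0.081, -0.127, 0.01] dz 0.0192
  1x off [-0.088, -0.122, 0.01] dz 0.0192
```

>>> drive_tool(
  motion=[
    {"claw": 0.1,"dr": [0,0,0.0192],"offset": [-0.057,-0.14,0.01]},
    {"claw": 0.1,"dr": [0,0,0.0192],"offset": [-0.065,-0.136,0.01]},
    {"claw": 0.1,"dr": [0,0,0.0192],"offset": [-0.073,-0.132,0.01]},
    {"claw": 0.1,"dr": [0,0,0.0192],"offset": [-0.081,-0.127,0.01]},
    {"claw": 0.1,"dr": [0,0,0.0192],"offset": [-0.088,-0.122,0.01]},
  ],
)

```text
time_s: 30.12
tcp_pos: [0.4272, 0.2001, 0.1194]
tcp_rot: [[0.204, 0.979, -0.003], [0.979, -0.204, -0.002], [-0.002, -0.003, -1.0]]
ft_force: [-0.2, 0.7, 0.7]
finger_gap: 0.902
finger_force: 0.0
```

>>> drive_tool(
  motion=[
    {"claw": 0.1,"dr": [0,0,0],"offset": [0,0,0]},
    {"claw": 0.1,"dr": [0,0,0],"offset": [0,0,0]},
    {"claw": 0.1,"dr": [0,0,0],"offset": [0,0,0]},
    {"claw": 0.1,"dr": [0,0,0],"offset": [0,0,0]},
    {"claw": 0.1,"dr": [0,0,0],"offset": [0,0,0]},
  ],
)

```text
time_s: 30.53
tcp_pos: [0.4314, 0.202, 0.121]
tcp_rot: [[0.201, 0.98, 0.001], [0.98, -0.201, 0.0], [0.0, 0.001, -1.0]]
ft_force: [0.4, 0.7, -0.1]
finger_gap: 0.897
finger_force: 0.0
```

>>> drive_tool(
  motion=[
    {"claw": 0.1,"dr": [0,0,0],"offset": [0,0,0]},
    {"claw": 0.1,"dr": [0,0,0],"offset": [0,0,0]},
    {"claw": 0.1,"dr": [0,0,0],"offset": [0,0,0]},
  ],
)

```text
time_s: 30.78
tcp_pos: [0.4304, 0.2016, 0.121]
tcp_rot: [[0.202, 0.979, -0.0], [0.979, -0.202, -0.0], [-0.0, -0.0, -1.0]]
ft_force: [-0.0, -0.4, -0.4]
finger_gap: 0.903
finger_force: 0.0
```

Run:
```python
from h import *
st()
p=ctrl.camera("wrist");C=wcloud(p)
r=rect(C,(.4295,.201),.055,.02,.034);print("green",r)
q=(r[0]-.0013,r[1]+.0003)
plan((*q,.05,r[2],.02),(*q,.0115,r[2],.01))
```

```text
t 30.78 tcp [0.4304 0.2016 0.121 ] yaw 78.37 tilt [-0.0001 -0.0001] F [-0.  -0.4 -0.4] gap 82.2 ff 0.0
green (0.4312, 0.2011, 78.3, (78, 47), 4546, 0.0272)
ROWS 8
  4x off [-0.0, -0.0, 0.071] dz 0.0001
  4x off [0.0, 0.0, 0.039] dz -0.0
```

>>> drive_tool(
  motion=[
    {"claw": 0.1,"dr": [0,0,0],"offset": [0,0,0.071]},
    {"claw": 0.1,"dr": [0,0,0],"offset": [0,0,0.071]},
    {"claw": 0.1,"dr": [0,0,0],"offset": [0,0,0.071]},
    {"claw": 0.1,"dr": [0,0,0],"offset": [0,0,0.071]},
    {"claw": 0.1,"dr": [0,0,0],"offset": [0,0,0.039]},
  ],
)

```text
time_s: 31.25
tcp_pos: [0.4292, 0.201, 0.0388]
tcp_rot: [[0.202, 0.979, -0.002], [0.979, -0.202, -0.001], [-0.002, -0.002, -1.0]]
ft_force: [-0.8, -0.9, -0.8]
finger_gap: 0.901
finger_force: 0.0
```

>>> drive_tool(
  motion=[
    {"claw": 0.1,"dr": [0,0,0],"offset": [0,0,0.039]},
    {"claw": 0.1,"dr": [0,0,0],"offset": [0,0,0.039]},
    {"claw": 0.1,"dr": [0,0,0],"offset": [0,0,0.037]},
    {"claw": 0.1,"dr": [0,0,0],"offset": [0,0,0]},
    {"claw": 0.1,"dr": [0,0,0],"offset": [0,0,0]},
  ],
)

```text
time_s: 31.67
tcp_pos: [0.4299, 0.2013, 0.0114]
tcp_rot: [[0.202, 0.979, -0.001], [0.979, -0.202, -0.0], [-0.001, -0.001, -1.0]]
ft_force: [0.4, -0.1, -0.3]
finger_gap: 0.907
finger_force: 0.0
```

>>> drive_tool(
  motion=[
    {"claw": 1,"dr": [0,0,0],"offset": [0,0,0]},
    {"claw": 1,"dr": [0,0,0],"offset": [0,0,0]},
    {"claw": 1,"dr": [0,0,0],"offset": [0,0,0]},
    {"claw": 1,"dr": [0,0,0],"offset": [0,0,0]},
    {"claw": 1,"dr": [0,0,0],"offset": [0,0,0]},
  ],
  newtons=12,
)

```text
time_s: 32.08
tcp_pos: [0.4302, 0.2015, 0.012]
tcp_rot: [[0.202, 0.979, 0.001], [0.979, -0.202, 0.0], [0.0, 0.001, -1.0]]
ft_force: [-0.3, 0.1, -0.1]
finger_gap: 0.566
finger_force: 0.0
```

>>> drive_tool(
  motion=[
    {"claw": 1,"dr": [0,0,0],"offset": [0,0,0]},
    {"claw": 1,"dr": [0,0,0],"offset": [0,0,0]},
    {"claw": 1,"dr": [0,0,0],"offset": [0,0,0]},
    {"claw": 1,"dr": [0,0,0],"offset": [0,0,0]},
  ],
)

```text
time_s: 32.42
tcp_pos: [0.4302, 0.2014, 0.0119]
tcp_rot: [[0.202, 0.979, 0.0], [0.979, -0.202, 0.0], [0.0, 0.0, -1.0]]
ft_force: [-0.6, -0.4, 3.4]
finger_gap: 0.504
finger_force: 12.0
```

Run:
```python
from h import *
st(); s=ctrl.observe()["tcp_pos"]
R=ctrl.observe()["tcp_rot"]; y=np.degrees(np.arctan2(R[1,0],R[0,0]))
plan((s[0],s[1],.14,y,.026),(.6103,.154,.14,95.7,.03))
```

```text
t 32.42 tcp [0.4302 0.2014 0.0119] yaw 78.37 tilt [0.0003 0.    ] F [-0.6 -0.4  3.4] gap 45.8 ff 12.0
ROWS 12
  5x off [0.0, 0.0, -0.103] dz -0.0
  1x off [-0.006, 0.106, 0.0] dz -0.0138
  1x off [-0.01, 0.106, 0.0] dz -0.0138
  1x off [-0.015, 0.105, 0.0] dz -0.0138
  1x off [-0.019, 0.105, 0.0] dz -0.0138
  1x off [-0.024, 0.104, 0.0] dz -0.0138
  1x off [-0.028, 0.103, 0.0] dz -0.0138
  1x off [-0.033, 0.101, 0.0] dz -0.0138
```

>>> drive_tool(
  motion=[
    {"claw": 1,"dr": [0,0,0],"offset": [0,0,-0.103]},
    {"claw": 1,"dr": [0,0,0],"offset": [0,0,-0.103]},
    {"claw": 1,"dr": [0,0,0],"offset": [0,0,-0.103]},
    {"claw": 1,"dr": [0,0,0],"offset": [0,0,-0.103]},
    {"claw": 1,"dr": [0,0,0],"offset": [0,0,-0.103]},
  ],
)

```text
time_s: 32.83
tcp_pos: [0.4296, 0.2012, 0.1414]
tcp_rot: [[0.202, 0.979, -0.001], [0.979, -0.202, -0.0], [-0.0, -0.001, -1.0]]
ft_force: [0.3, 0.7, -0.3]
finger_gap: 0.505
finger_force: 12.0
```

>>> drive_tool(
  motion=[
    {"claw": 1,"dr": [0,0,-0.0138],"offset": [-0.006,0.106,0]},
    {"claw": 1,"dr": [0,0,-0.0138],"offset": [-0.01,0.106,0]},
    {"claw": 1,"dr": [0,0,-0.0138],"offset": [-0.015,0.105,0]},
    {"claw": 1,"dr": [0,0,-0.0138],"offset": [-0.019,0.105,0]},
    {"claw": 1,"dr": [0,0,-0.0138],"offset": [-0.024,0.104,0]},
  ],
)

```text
time_s: 33.25
tcp_pos: [0.5596, 0.1673, 0.1401]
tcp_rot: [[-0.016, 1.0, -0.001], [1.0, 0.016, -0.0], [-0.0, -0.001, -1.0]]
ft_force: [0.0, 0.3, -1.0]
finger_gap: 0.505
finger_force: 12.0
```

>>> drive_tool(
  motion=[
    {"claw": 1,"dr": [0,0,-0.0138],"offset": [-0.028,0.103,0]},
    {"claw": 1,"dr": [0,0,-0.0138],"offset": [-0.033,0.101,0]},
    {"claw": 1,"dr": [0,0,0],"offset": [0,0,0]},
    {"claw": 1,"dr": [0,0,0],"offset": [0,0,0]},
    {"claw": 1,"dr": [0,0,0],"offset": [0,0,0]},
  ],
)

```text
time_s: 33.67
tcp_pos: [0.6093, 0.1542, 0.1396]
tcp_rot: [[-0.1, 0.995, -0.002], [0.995, 0.1, -0.0], [-0.0, -0.002, -1.0]]
ft_force: [-0.2, -0.9, -1.5]
finger_gap: 0.503
finger_force: 12.0
```

>>> drive_tool(
  motion=[
    {"claw": 1,"dr": [0,0,0],"offset": [0,0,0]},
    {"claw": 1,"dr": [0,0,0],"offset": [0,0,0]},
    {"claw": 1,"dr": [0,0,0],"offset": [0,0,0]},
    {"claw": 1,"dr": [0,0,0],"offset": [0,0,0]},
  ],
)

```text
time_s: 34.0
tcp_pos: [0.6098, 0.1546, 0.1407]
tcp_rot: [[-0.101, 0.995, 0.0], [0.995, 0.101, -0.0], [-0.0, 0.0, -1.0]]
ft_force: [0.5, -0.2, 0.0]
finger_gap: 0.507
finger_force: 12.0
```

Run:
```python
from h import *
st(); s=ctrl.observe()["tcp_pos"]
p=ctrl.camera("wrist");C=wcloud(p)
print(domes(C)[1]); h=held(C,s[2]+.0152,GREEN,p["color"]); print("held",h,ends(C,s[2]+.0152,s[:2],95.6))
d=np.array([.6116,.1539]); q=s[:2]+d-np.array(h[:2]); print(q)
plan((*q,.0692,95.7,.014))
```

```text
t 34.0 tcp [0.6098 0.1546 0.1407] yaw 95.78 tilt [ 0.0002 -0.    ] F [ 0.5 -0.2  0. ] gap 46.2 ff 12.0
([0.6115, 0.1538, -0.005], 2624)
held (0.611, 0.1552, 95.8, (76, 47), 4980, 0.1559) (np.float64(0.0005), np.float64(0.0757), 6861)
[0.61039956 0.15325629]
ROWS 6
  6x off [-0.001, 0.0, 0.048] dz 0.0001
```

>>> drive_tool(
  motion=[
    {"claw": 1,"dr": [0,0,0],"offset": [-0.004,0.002,0.056]},
    {"claw": 1,"dr": [0,0,0],"offset": [0,0,0.056]},
    {"claw": 1,"dr": [0,0,0],"offset": [0,0,0.056]},
    {"claw": 1,"dr": [0,0,0],"offset": [0,0,0.056]},
    {"claw": 1,"dr": [0,0,0],"offset": [0,0,0.05]},
  ],
)

```text
time_s: 34.47
tcp_pos: [0.6106, 0.1534, 0.0713]
tcp_rot: [[-0.1, 0.995, -0.0], [0.995, 0.1, -0.0], [-0.0, -0.0, -1.0]]
ft_force: [-0.1, 0.6, -0.6]
finger_gap: 0.502
finger_force: 12.0
```

>>> drive_tool(
  motion=[
    {"claw": 1,"dr": [0,0,0],"offset": [0,0,0.01]},
    {"claw": 1,"dr": [0,0,0],"offset": [0,0,0]},
    {"claw": 1,"dr": [0,0,0],"offset": [0,0,0]},
    {"claw": 1,"dr": [0,0,0],"offset": [0,0,0]},
    {"claw": 1,"dr": [0,0,0],"offset": [0,0,0]},
  ],
)

```text
time_s: 34.88
tcp_pos: [0.6115, 0.1535, 0.0705]
tcp_rot: [[-0.1, 0.995, 0.002], [0.995, 0.1, 0.0], [0.0, 0.002, -1.0]]
ft_force: [-1.0, 0.4, -0.6]
finger_gap: 0.5
finger_force: 12.0
```

>>> drive_tool(
  motion=[
    {"claw": 1,"dr": [0,0,0],"offset": [0,0,0]},
    {"claw": 1,"dr": [0,0,0],"offset": [0,0,0]},
    {"claw": 1,"dr": [0,0,0],"offset": [0,0,0]},
  ],
)

```text
time_s: 35.13
tcp_pos: [0.611, 0.1533, 0.0698]
tcp_rot: [[-0.1, 0.995, 0.001], [0.995, 0.1, 0.0], [-0.0, 0.001, -1.0]]
ft_force: [0.5, 0.7, -0.4]
finger_gap: 0.505
finger_force: 12.0
```

>>> drive_tool(
  motion=[
    {"claw": 1,"dr": [0,0,0],"offset": [0.002,-0.002,0.01]},
    {"claw": 1,"dr": [0,0,0],"offset": [0,0,0.008]},
    {"claw": 1,"dr": [0,0,0],"offset": [0,0,0]},
    {"claw": 1,"dr": [0,0,0],"offset": [0,0,0]},
    {"claw": 1,"dr": [0,0,0],"offset": [0,0,0]},
  ],
)

```text
time_s: 35.55
tcp_pos: [0.6103, 0.1538, 0.0648]
tcp_rot: [[-0.1, 0.995, -0.0], [0.995, 0.1, -0.0], [-0.0, -0.0, -1.0]]
ft_force: [-0.5, -0.2, -0.4]
finger_gap: 0.502
finger_force: 12.0
```

>>> drive_tool(
  motion=[
    {"claw": 1,"dr": [0,0,0],"offset": [0,0,0.004]},
    {"claw": 1,"dr": [0,0,0],"offset": [0,0,0]},
    {"claw": 1,"dr": [0,0,0],"offset": [0,0,0]},
    {"claw": 1,"dr": [0,0,0],"offset": [0,0,0]},
  ],
)

```text
time_s: 35.88
tcp_pos: [0.6103, 0.1538, 0.0639]
tcp_rot: [[-0.1, 0.995, 0.0], [0.995, 0.1, -0.0], [-0.0, 0.0, -1.0]]
ft_force: [-0.3, 0.7, 0.6]
finger_gap: 0.504
finger_force: 12.0
```

>>> drive_tool(
  motion=[
    {"claw": 1,"dr": [0,0,0],"offset": [0,0,0.002]},
    {"claw": 1,"dr": [0,0,0],"offset": [0,0,0]},
    {"claw": 1,"dr": [0,0,0],"offset": [0,0,0]},
  ],
)

```text
time_s: 36.13
tcp_pos: [0.6104, 0.1538, 0.0638]
tcp_rot: [[-0.1, 0.995, 0.0], [0.995, 0.1, -0.0], [-0.0, 0.0, -1.0]]
ft_force: [-1.0, -1.0, 2.9]
finger_gap: 0.505
finger_force: 12.0
```

>>> drive_tool(
  motion=[
    {"claw": 0.4,"dr": [0,0,0],"offset": [0,0,0]},
    {"claw": 0.3,"dr": [0,0,0],"offset": [0,0,0]},
    {"claw": 0.2,"dr": [0,0,0],"offset": [0,0,0]},
    {"claw": 0.2,"dr": [0,0,0],"offset": [0,0,0]},
    {"claw": 0.2,"dr": [0,0,0],"offset": [0,0,0]},
  ],
)

```text
time_s: 36.55
tcp_pos: [0.6103, 0.1538, 0.0633]
tcp_rot: [[-0.1, 0.995, -0.0], [0.995, 0.1, -0.0], [-0.0, -0.0, -1.0]]
ft_force: [-0.1, 0.0, -0.4]
finger_gap: 0.796
finger_force: 0.0
```

>>> drive_tool(
  motion=[
    {"claw": 0.2,"dr": [0,0,0],"offset": [0,0,-0.05]},
    {"claw": 0.2,"dr": [0,0,0],"offset": [0,0,-0.1]},
    {"claw": 0.2,"dr": [0,0,0],"offset": [0,0,-0.13]},
    {"claw": 1,"dr": [0,0,0],"offset": [0,0,-0.13]},
    {"claw": 1,"dr": [0,0,0],"offset": [0,0,0]},
  ],
)

```text
time_s: 36.97
tcp_pos: [0.6141, 0.1547, 0.1731]
tcp_rot: [[-0.1, 0.995, 0.013], [0.995, 0.1, 0.003], [0.002, 0.013, -1.0]]
ft_force: [2.1, 0.1, 0.8]
finger_gap: 0.687
finger_force: 0.0
```

Run:
```python
from h import *
st(); s=ctrl.observe()["tcp_pos"]
p=ctrl.camera("wrist");C=wcloud(p)
k=C.copy();k[~GREEN(p["color"].astype(int))]=9
print("green",rect(k,(.6116,.1539),.07,.065,.09),tilt(C,(.6116,.154),.079,GREEN,p["color"]))
# bell
p=ctrl.camera("top");C=cloud(p)
print("bell",[np.round(w(p,d["location"]),4) for d in ctrl.pinpoint(p,"bell_top")[:2]],rect(C,(.437,.378),.045,.058,.07),rect(C,(.437,.378),.06,.003,.07))
plan((.439,.3775,.14,100))
```

```text
t 36.97 tcp [0.6141 0.1547 0.1731] yaw 95.76 tilt [0.013 0.003] F [2.1 0.1 0.8] gap 62.5 ff 0.0
green (0.612, 0.153, 95.9, (78, 46), 2958, 0.0791) (array([-0.46,  0.49]), np.float64(0.079))
bell [array([ 0.7808, -0.2012, -0.0023]), array([0.4394, 0.3786, 0.0651])] (0.4368, 0.3753, 89.9, (25, 22), 54, 0.063) (0.439, 0.3757, 48.2, (111, 108), 569, 0.0294)
ROWS 7
  1x off [0.137, -0.084, 0.015] dz -0.0034
  1x off [0.138, -0.083, 0.015] dz -0.0034
  1x off [0.139, -0.081, 0.015] dz -0.0034
  1x off [0.14, -0.08, 0.015] dz -0.0034
  1x off [0.14, -0.079, 0.015] dz -0.0034
  1x off [0.141, -0.077, 0.015] dz -0.0034
  1x off [0.142, -0.076, 0.015] dz -0.0034
```

>>> drive_tool(
  motion=[
    {"claw": 1,"dr": [0,0,-0.0034],"offset": [0.137,-0.084,0.015]},
    {"claw": 1,"dr": [0,0,-0.0034],"offset": [0.138,-0.083,0.015]},
    {"claw": 1,"dr": [0,0,-0.0034],"offset": [0.139,-0.081,0.015]},
    {"claw": 1,"dr": [0,0,-0.0034],"offset": [0.14,-0.08,0.015]},
    {"claw": 1,"dr": [0,0,-0.0034],"offset": [0.14,-0.079,0.015]},
  ],
)

```text
time_s: 37.53
tcp_pos: [0.4859, 0.3141, 0.1449]
tcp_rot: [[-0.153, 0.988, -0.003], [0.988, 0.153, -0.002], [-0.002, -0.004, -1.0]]
ft_force: [0.4, 1.1, 0.9]
finger_gap: 0.189
finger_force: 0.0
```

>>> drive_tool(
  motion=[
    {"claw": 1,"dr": [0,0,-0.0034],"offset": [0.141,-0.077,0.015]},
    {"claw": 1,"dr": [0,0,-0.0034],"offset": [0.142,-0.076,0.015]},
    {"claw": 1,"dr": [0,0,0],"offset": [0,0,0]},
    {"claw": 1,"dr": [0,0,0],"offset": [0,0,0]},
    {"claw": 1,"dr": [0,0,0],"offset": [0,0,0]},
  ],
)

```text
time_s: 37.95
tcp_pos: [0.4388, 0.3768, 0.1383]
tcp_rot: [[-0.175, 0.985, -0.002], [0.985, 0.175, -0.002], [-0.002, -0.002, -1.0]]
ft_force: [0.2, 0.3, 0.4]
finger_gap: 0.002
finger_force: 0.0
```

>>> drive_tool(
  motion=[
    {"claw": 1,"dr": [0,0,0],"offset": [0,0,0]},
    {"claw": 1,"dr": [0,0,0],"offset": [0,0,0]},
    {"claw": 1,"dr": [0,0,0],"offset": [0,0,0]},
    {"claw": 1,"dr": [0,0,0],"offset": [0,0,0]},
  ],
)

```text
time_s: 38.28
tcp_pos: [0.44, 0.3766, 0.1397]
tcp_rot: [[-0.173, 0.985, 0.0], [0.985, 0.173, -0.0], [-0.0, 0.0, -1.0]]
ft_force: [1.1, 0.5, 0.3]
finger_gap: 0.008
finger_force: 0.0
```

```bash
cat > chk.py <<'E'
from h import *
import sys
for cam in ("top","scene"):
    p=ctrl.camera(cam);save(p,cam+sys.argv[1]);C=cloud(p)
    for n,xy,h,col in [("red",(.6226,.02),.074,RED),("green",(.609,.154),.078,GREEN),("yel",(.5957,.2885),.072,YEL)]:
        print(cam,n,rect(C,xy,.06,h-.008,h+.008),tilt(C,xy,h,col,p["color"]))
    for n,y in (("blue",-.283),("or",-.1755)): print(cam,n,rect(C,(.6205,y),.05,.03,.045))
E
python3 chk.py _a
python3 - <<'E'
from h import *
st(); p=ctrl.camera("wrist");save(p,"w5");C=wcloud(p)
print(rect(C,(.438,.376),.045,.058,.07),rect(C,(.438,.376),.045,.03,.05))
E
cd pics; python3 -c "
import cv2
a=cv2.imread('scene_a.png')[100:340,120:520];cv2.imwrite('scene_ac.png',cv2.resize(a,(800,480)))"
```

```text
top red (0.6218, 0.02, 95.9, (84, 50), 419, 0.073) (array([0.17, 0.5 ]), np.float64(0.0728))
top green (0.609, 0.1535, 95.7, (77, 46), 364, 0.0774) (array([-0.56,  0.91]), np.float64(0.0771))
top yel (0.5953, 0.2891, 95.6, (90, 54), 498, 0.0713) (array([-0.3 ,  0.26]), np.float64(0.0714))
top blue (0.6218, -0.2843, 90.5, (85, 47), 381, 0.0349)
top or (0.6214, -0.1743, 90.3, (84, 47), 378, 0.0351)
scene red (0.6237, 0.018, 95.8, (84, 53), 489, 0.0759) (array([-5.3 , -0.72]), np.float64(0.0747))
scene green (0.6109, 0.1513, 95.9, (78, 49), 411, 0.0799) (array([-3.64,  0.84]), np.float64(0.0791))
scene yel (0.5975, 0.2867, 95.7, (92, 56), 512, 0.0744) (array([-7.33, -0.61]), np.float64(0.0697))
scene blue (0.6242, -0.2861, 91.5, (86, 53), 499, 0.0375)
scene or (0.6226, -0.1765, 90.9, (85, 52), 485, 0.0379)
t 38.38 tcp [0.4397 0.377  0.1397] yaw 99.98 tilt [0.0002 0.    ] F [ 0.3 -1.2 -0.3] gap 0.5 ff 0.0
(0.4403, 0.3765, 166.0, (25, 23), 582, 0.065) (0.4404, 0.3762, 8.2, (62, 61), 2463, 0.0377)
```

View pics/scene_ac.png

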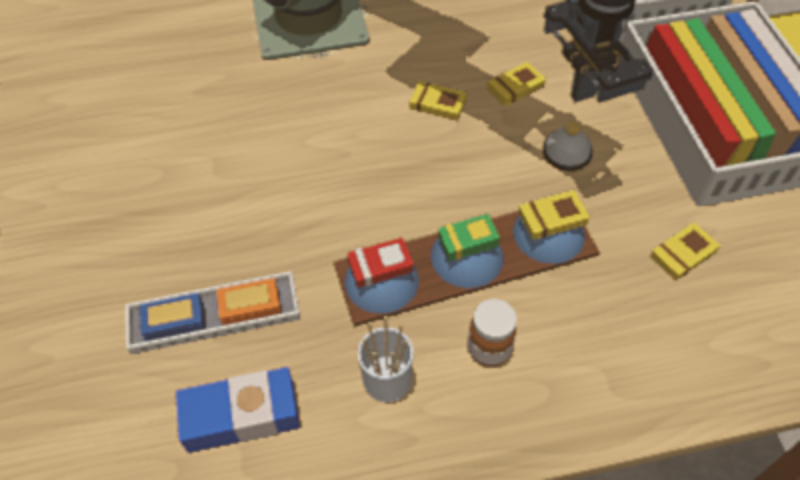

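View pics/w5.png

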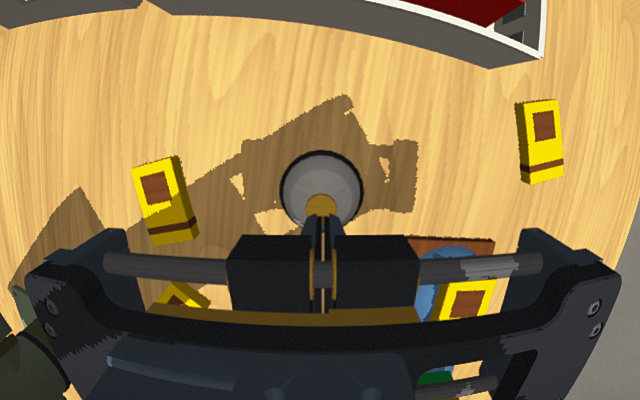

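>>> drive_tool(
  motion=[
    {"claw": 1,"dr": [0,0,0],"offset": [0,-0.002,0.08]},
    {"claw": 1,"dr": [0,0,0],"offset": [0,0,0.08]},
    {"claw": 1,"dr": [0,0,0],"offset": [0,0,0.08]},
    {"claw": 1,"dr": [0,0,0],"offset": [0,0,0]},
    {"claw": 1,"dr": [0,0,0],"offset": [0,0,0]},
  ],
)

```text
time_s: 38.85
tcp_pos: [0.4384, 0.3769, 0.0791]
tcp_rot: [[-0.174, 0.985, -0.002], [0.985, 0.174, -0.001], [-0.001, -0.002, -1.0]]
ft_force: [-0.5, -1.3, 0.9]
finger_gap: 0.006
finger_force: 0.0
```

>>> drive_tool(
  motion=[
    {"claw": 1,"dr": [0,0,0],"offset": [0,0,0.02]},
    {"claw": 1,"dr": [0,0,0],"offset": [0,0,0.02]},
    {"claw": 1,"dr": [0,0,0],"offset": [0,0,0.02]},
    {"claw": 1,"dr": [0,0,0],"offset": [0,0,0.008]},
    {"claw": 1,"dr": [0,0,0],"offset": [0,0,0]},
  ],
)

```text
time_s: 39.27
tcp_pos: [0.4399, 0.3782, 0.0635]
tcp_rot: [[-0.174, 0.985, 0.003], [0.985, 0.174, 0.002], [0.002, 0.003, -1.0]]
ft_force: [0.6, 0.5, 5.5]
finger_gap: 0.006
finger_force: 2.7
```

>>> drive_tool(
  motion=[
    {"claw": 1,"dr": [0,0,0],"offset": [0,0,0]},
    {"claw": 1,"dr": [0,0,0],"offset": [0,0,0]},
  ],
)

```text
time_s: 39.43
tcp_pos: [0.4399, 0.3782, 0.0638]
tcp_rot: [[-0.174, 0.985, 0.003], [0.985, 0.174, 0.002], [0.002, 0.003, -1.0]]
ft_force: [2.2, 0.4, 5.5]
finger_gap: 0.003
finger_force: 2.6
```

Nearly down; press on until it bottoms out.

>>> drive_tool(
  motion=[
    {"claw": 1,"dr": [0,0,0],"offset": [0,0,0.008]},
    {"claw": 1,"dr": [0,0,0],"offset": [0,0,0.004]},
    {"claw": 1,"dr": [0,0,0],"offset": [0,0,0]},
    {"claw": 1,"dr": [0,0,0],"offset": [0,0,0]},
  ],
)

```text
time_s: 39.77
tcp_pos: [0.4399, 0.3782, 0.0622]
tcp_rot: [[-0.174, 0.985, 0.003], [0.985, 0.174, 0.002], [0.002, 0.004, -1.0]]
ft_force: [-0.2, -0.3, 12.7]
finger_gap: 0.005
finger_force: 6.5
```

>>> drive_tool(
  motion=[
    {"claw": 1,"dr": [0,0,0],"offset": [0,0,-0.05]},
    {"claw": 1,"dr": [0,0,0],"offset": [0,0,-0.12]},
    {"claw": 1,"dr": [0,0,0],"offset": [0,0,-0.14]},
    {"claw": 1,"dr": [0,0,0],"offset": [0,0,-0.14]},
    {"claw": 1,"dr": [0,0,0],"offset": [0,0,0]},
  ],
)

```text
time_s: 40.18
tcp_pos: [0.4415, 0.3797, 0.1792]
tcp_rot: [[-0.174, 0.985, 0.01], [0.985, 0.174, 0.008], [0.006, 0.011, -1.0]]
ft_force: [0.5, 0.4, 0.8]
finger_gap: 0.005
finger_force: 0.0
```

>>> drive_tool(
  motion=[
    {"claw": 1,"dr": [0,0,0],"offset": [0,0,0]},
    {"claw": 1,"dr": [0,0,0],"offset": [0,0,0]},
    {"claw": 1,"dr": [0,0,0],"offset": [0,0,0]},
    {"claw": 1,"dr": [0,0,0],"offset": [0,0,0]},
    {"claw": 1,"dr": [0,0,0],"offset": [0,0,0]},
  ],
)

```text
time_s: 40.6
tcp_pos: [0.4382, 0.3769, 0.1708]
tcp_rot: [[-0.174, 0.985, -0.002], [0.985, 0.174, -0.002], [-0.001, -0.002, -1.0]]
ft_force: [0.2, -0.1, -0.3]
finger_gap: 0.007
finger_force: 0.0
```

```bash
python3 chk.py _b
python3 - <<'E'
from h import *
st(); p=ctrl.camera("wrist");C=wcloud(p)
print("plunger",rect(C,(.4405,.3765),.03,.05,.075))
E
```

```text
top red (0.6217, 0.0201, 95.5, (84, 50), 415, 0.0733) (array([ 0.78, -0.02]), np.float64(0.0731))
top green (0.6093, 0.1535, 96.0, (77, 46), 365, 0.0772) (array([0.34, 1.92]), np.float64(0.077))
top yel (0.5955, 0.2889, 95.4, (90, 55), 496, 0.0713) (array([-0.13,  0.16]), np.float64(0.0714))
top blue (0.6217, -0.2841, 90.4, (86, 47), 379, 0.0346)
top or (0.6213, -0.1743, 90.1, (82, 47), 373, 0.0352)
scene red (0.624, 0.0177, 96.0, (84, 53), 489, 0.0759) (array([-4.92,  0.12]), np.float64(0.0746))
scene green (0.6105, 0.1513, 95.4, (78, 49), 405, 0.08) (array([-2.17,  0.64]), np.float64(0.0796))
scene yel (0.5979, 0.287, 94.8, (91, 57), 514, 0.0741) (array([-7.31,  0.28]), np.float64(0.0699))
scene blue (0.624, -0.286, 91.3, (86, 53), 494, 0.0378)
scene or (0.6234, -0.1765, 91.4, (85, 53), 481, 0.0378)
t 40.7 tcp [0.4385 0.3771 0.1713] yaw 100.04 tilt [-0.0013 -0.0012] F [-0.7 -0.3  0.2] gap 0.5 ff 0.0
plunger (0.4399, 0.375, 116.1, (25, 25), 611, 0.0651)
```

```bash
python3 -c "
from station import ctrl
print(ctrl.close_job())"
```

```text
the job is handed in; nothing more can be done
None
```

The job is handed in at about 41 s: both tins are shut and flat in the tray, and the red, green and yellow boxes are balanced on dome0, dome1 and dome2. The task did not say which dome belongs to which box, so I matched them in list order, taking the board's +y as the robot's left. The bell plunger was then pressed fully down and came back up, and I did not touch the stick cup, jar or biscuit box.

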